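# Tap the bearing cup home in the centrifuge drive housing

### The arm

A 6-joint arm with a two-finger parallel gripper is mounted at the origin on the work surface. World frame = base frame: x ahead of the robot, y to its left, z up, the work surface at z = 0. Lengths are in m, angles in degrees, forces in N, time in s.
With the tool pointing down it reaches from about 0.375 to 0.9 m from the base axis. Payload 3.1 kg.
Tool frame: the origin (TCP) lies at the very end of the fingers, on their centre line; the grasp point (between the pads) lies 19 mm behind it; z points along the fingers, y is the line along which they close (so a half turn about z gives the same grasp; the last joint's range is limited). The gripper opens to 87 mm and grips with 3 to 60 N. Pads are 19 mm wide; open, the fingers measure 117 mm over their backs; the gripper's body (75 mm by 190 mm) begins 51 mm behind the grasp point.
Start: joints at [54.001, 30.224, 82.088, -0, 67.689, -10.227], TCP at [0.272, 0.563, 0.223] pointing down, gripper open.
Joint ranges: [-176.69, 176.69], [-43.24, 126.21], [12.49, 139.97], [-82, 262], [0, 151.66], [-163.58, 163.58]. Speed limits (degrees/s): [159.86, 159.86, 180, 180, 180, 180].

### API

Orientations are given as a 3x3 rotation matrix whose columns are the frame's x, y, z axes.
In Python, from rig import bot gives the robot as it stands.
- The arm moves only by the tool move_arm, never from a script. Its argument "increments" is a list of rows, each an object with "xyz": the shift along the tool's x, y, z in mm, a list of three; "roll": the turn about the tool's z in rad; "grip": the opening in per cent of the stroke, from 0 (shut) to 100 (fully open). A call has 1 to 5 rows; each row shifts and turns the commanded pose from where the row before left it, along the tool's axes as they then stand; what a row does not reach is not made up. A row lasts 1/12 s, in which the tool goes at most 41.7 mm and 7.16 degrees, less where a joint would pass 70% of its speed; a pose out of reach is approached as far as the arm can. A call is refused whole if a number of a shift passes 41.7 or a number of a turn 0.125, either way. A call with a gripper value outside its range is refused whole. The fingers move at their own pace and stop on an object; the grip force is fixed at half the most. Time passes only in rows, so rows that do not move let the fingers close. It gives the time, the measured TCP pose, the force, the opening and the grip force at its end, in the units of the state.
- bot.read_state(): the state, without advancing time (a new reading comes with each control period).
- bot.capture(name): name is "scene" or "side" or "wrist"; returns (picture, depth): 480x640x3 uint8, red, green, blue; 480x640 float32, m along the optical axis (not along the pixel's ray), 0 where there is no reading.
- bot.camera_model(name): a dict with "intrinsics" (3x3 intrinsics, pixels), "D" ([k1, k2, p1, p2, k3] as OpenCV has them; the pictures are not rectified), "rvec" (rotation vector, rad) and "tvec" (3), from world to camera coordinates, as OpenCV has them; the wrist camera has in their place "tool_from_camera" (4x4, takes a point from camera to tool coordinates, whose origin is the TCP and whose axes are the flange's). Camera axes: x right, y down, z forward; pixel columns grow to the right and rows downward; lengths in m; the calibration is good to about 2 mm. A picture is of the moment at which its call begins: read the wrist's pose just before it. camera_model takes no time and is no camera call.
- bot.hand_in(): hands the job in; it is judged then, once.
Trained networks look in the newest picture that a camera, given by its name, has taken for a name from the list of things; names that differ only in an ending like _2 or _b are one class to them, and where a whole thing is asked for, a point or a joint stands for the part that bears it (a point fixed in the world has none). Each returns a list of dicts, best first, with "conf" (0 to 1); they miss things now and then, are a little off and sometimes report something else, mostly with a low value. They report only what shows in the picture. A call takes as long as a camera call.
- bot.spot_in(label, camera): "at" ([x, y, z] in m, in the coordinates of the camera as it stood for that picture, good to about 4 mm: the middle of the surface that is visible of it).
- bot.trace(label, camera): "mask" (480x640 bool, what is visible of it).
The state is a dict: "time_s": time; "joint_positions": joint angles; "qvel": joint speeds; "tau": joint torques, N m; "position": TCP position; "tcp_rot": TCP orientation; "force": force on the tool from outside, world axes, zero at the start; "moment": the same for the moment, N m; "opening": opening from 0.0 (shut) to 1.0 (fully open); "grasp_force": force on a finger pad.
Only numpy, scipy, OpenCV 4.12 (cv2) and the standard library are available. Lean on these libraries where they do the work, as an engineer would, in place of code of your own. Each camera call takes 0.05 s, during which the arm holds its last target. There are 200 camera calls.

### The job

The steel bearing cup is only part-way into the centrifuge's drive housing and sits a little crooked. Take the drift from its stand and with it push the cup's flange down in small steps of about 2 mm, high side first and then alternating around the rim so that it never cocks, until it has bottomed all round; then push it firmly, without forcing it, over the last snug bit to a solid stop. Put the drift back upright in its stand and leave everything else where it is.

Things in the scene. Friction and masses are not known exactly. Their poses are not given: they have to be found in the camera images.
- housing: Drive housing, fixed to the bench: grey base plate 170 x 170 mm, 12 mm high, with a round aluminium housing 132 mm across, its flat top face 60 mm above the origin, bore 94 mm. A 22 mm steel spindle on its axis ends 64 mm above the origin, inside the cup, below the top of its flange. Origin on the bore's axis near bench level (up to 6 mm lower); z up. Yaw varies.
- bore (a point): Centre of the bore's mouth, in the plane of the housing's top face; z up.
- cup: Flanged steel bearing cup, tight in the bore. Flange: flat ring, outer diameter 112 mm, inner 68 mm, 8 mm thick. Origin at the centre of the flange's underside, z along its axis. Starts 11 to 24 mm above the housing's face, up to 0.017 rad out of level in any direction. Pushed home, the flange still stands 1 to 11 mm above the face: its seat is deep inside and its depth is not known, only felt.
- flange_top (a point): Centre of the flange's flat top, 8 mm above the cup's origin. Push mid-width, 45 mm from here, anywhere around. The place pushed sinks at about 7 N, the opposite side keeps its height, places a quarter turn away sink half as much; it stays as left. A side has 3.5 to 5 mm to go; bottomed, it holds up to 11 N. Tilt beyond 0.041 rad (3.7 mm over 90 mm) or load beyond 30 N spoils it.
- seat (a joint): How far the cup, once bottomed square all round, has been pushed over the snug lip of its seat: 0 at the start, 0.003 m fully home. This last 3 mm goes straight down under a firm push of about 16 N on the flange and ends at a solid stop.
- drift: Drift, 105 mm long, 0.22 kg. From below: white plastic rod 22 mm in diameter, 45 mm long, with a flat foot; aluminium square collar 44 x 44 mm from 45 to 51 mm; flat-sided aluminium handle 51 to 105 mm above the foot, 40 mm wide along x and 22 mm thick along y: take it across the 22 mm. Origin at the centre of the foot's underside, z up. Stands loose and upright in its stand.
- stand: Black plastic block 75 x 75 x 45 mm, fixed to the bench, with one round blind hole 32 mm in diameter and 30 mm deep in the middle of its top. Origin at the centre of its underside. To the left or the right of the housing.
- stand_hole0 (a point): Centre of the mouth of the stand's hole, 45 mm above the bench. The drift's foot rests 30 mm below it.
- tray: Bystander: steel tray 120 x 100 x 30 mm on the other side of the housing. Origin under its centre.
- seal: Bystander: black rubber ring, 48 mm across, 10 mm high, in the tray.
- wrench: Bystander: wrench, 170 mm long, lying beyond the housing. Origin under its middle.
- screwdriver: Bystander: screwdriver, 190 mm long, lying in front of the housing, towards the robot. Origin under its middle.
- beaker: Bystander: glass beaker, 70 mm across, 90 mm high.
- reagent: Bystander: amber bottle, 64 mm across, 150 mm high.
- tipbox: Bystander: blue box 85 x 120 x 60 mm.

How it is judged:
By the outcome, as a careful person would: the job done as asked, in the order asked, and still so for the second after the job is handed in, with the robot touching nothing.
It also fails if it takes over 72 s, if anything falls off the work surface, if the arm or the gripper's body presses on something with over 40 N, if the wrist force passes 120 N, or if a joint passes its speed limit or range.

## Working session

There is one attempt and no reset: what is moved stays moved. The work goes in short steps, Python scripts to look and compute and a tool call to move; the robot and the scene stay as the last step left them, time stands still between calls to the robot, and variables do not carry over. Pictures are saved under pics/ and viewed, at most 10 in all, crops included, and the job is handed in when it is done.

Besides the shell and the picture viewer there is one more tool, called as name([rows], argument=value, ...), one row to a line, values as JSON. move_arm: Moves the arm, as the interface text tells. Its arguments: {"type":"object","properties":{"increments":{"type":"array"}},"required":["increments"]}

```bash
mkdir -p pics; ls; cat > h.py <<'E'
import numpy as np, cv2
from rig import bot
def cam2world(name, P):
    m=bot.camera_model(name); P=np.atleast_2d(P)
    if name=='wrist':
        s=bot.read_state(); T=np.array(m['tool_from_camera']); P=P@T[:3,:3].T+T[:3,3]
        return P@np.array(s['tcp_rot']).T+np.array(s['position'])
    R=cv2.Rodrigues(np.array(m['rvec'],float))[0]
    return (P-np.array(m['tvec']).ravel())@R
def cloud(name, d, mask=None):
    m=bot.camera_model(name); K=np.array(m['intrinsics'],float); D=np.array(m['D'],float)
    ok=d>0
    if mask is not None: ok&=mask
    v,u=np.nonzero(ok)
    n=cv2.undistortPoints(np.stack([u,v],1).astype(np.float64)[:,None],K,D)[:,0]
    z=d[v,u]; return cam2world(name,np.c_[n*z[:,None],z]),u,v
E
python3 - <<'E'
from h import *
s=bot.read_state(); print(s)
for c in ('scene','side'):
    p,d=bot.capture(c); cv2.imwrite(f'pics/{c}0.png',p[:,:,::-1]); np.save(f'{c}0.npy',d)
    for l in ('housing','cup','drift','stand','tray','beaker','reagent','tipbox','wrench','screwdriver'):
        r=bot.spot_in(l,c)
        print(c,l,[(np.round(cam2world(c,x['at'])[0],4).tolist(),round(x['conf'],2)) for x in r[:2]])
E
```

```text
pics
{'time_s': 0.0, 'joint_positions': array([ 5.40004896e+01,  3.02751985e+01,  8.21568345e+01, -1.61611024e-04,
        6.76894594e+01, -1.02260401e+01]), 'qvel': array([ 0.04553538, -0.00357834,  0.0560144 , -0.12144769, -0.02202071,
       -0.08646378]), 'tau': array([ 6.31365274e-04, -4.40040350e+01, -1.76591724e+01,  6.36188406e-02,
        5.81084308e-02, -1.50805608e-04]), 'position': array([0.27128132, 0.56223876, 0.22160955]), 'tcp_rot': array([[-9.00520434e-01,  4.34811912e-01, -1.24423888e-03],
       [ 4.34813532e-01,  9.00518875e-01, -1.71701826e-03],
       [ 3.73880606e-04, -2.08722194e-03, -9.99997752e-01]]), 'force': array([-0.5562897 ,  0.05129517, -0.38521814]), 'moment': array([-0.05795217,  0.02037475,  0.00509934]), 'grasp_force': 0.0, 'opening': 0.9997033497826439}
scene housing [([0.6614, -0.0335, 0.0064], 0.56)]
scene cup [([0.602, -0.0393, 0.0828], 0.66)]
scene drift [([0.7174, -0.2783, 0.0575], 0.63)]
scene stand [([0.4683, 0.2473, 0.037], 0.96), ([0.6034, -0.041, 0.0826], 0.28)]
scene tray [([0.4411, -0.286, 0.0085], 0.72)]
scene beaker [([0.7135, -0.275
[... 160 characters left out ...]
, ([0.6044, -0.0373, 0.0812], 0.54)]
scene screwdriver [([0.4261, -0.0043, 0.0185], 0.66)]
side housing [([0.4433, 0.2249, 0.0301], 0.68), ([0.6018, -0.0893, 0.0113], 0.57)]
side cup [([0.6083, -0.0365, 0.0845], 0.82)]
side drift [([0.4532, -0.2755, 0.0044], 0.48)]
side stand [([0.44, 0.2283, 0.0309], 0.57)]
side tray [([0.4495, -0.2743, 0.0049], 0.6), ([0.6054, -0.0434, 0.0853], 0.6)]
side beaker [([0.7008, -0.2971, 0.0632], 0.74)]
side reagent [([0.6858, 0.2515, 0.0722], 0.56), ([0.4498, -0.2738, 0.0064], 0.46)]
side tipbox [([0.5451, -0.4287, 0.0629], 0.68)]
side wrench [([0.7603, 0.0888, 0.0072], 0.6), ([0.4563, -0.2786, 0.011], 0.38)]
side screwdriver [([0.4105, -0.0138, 0.0181], 0.76)]
```

View pics/scene0.png

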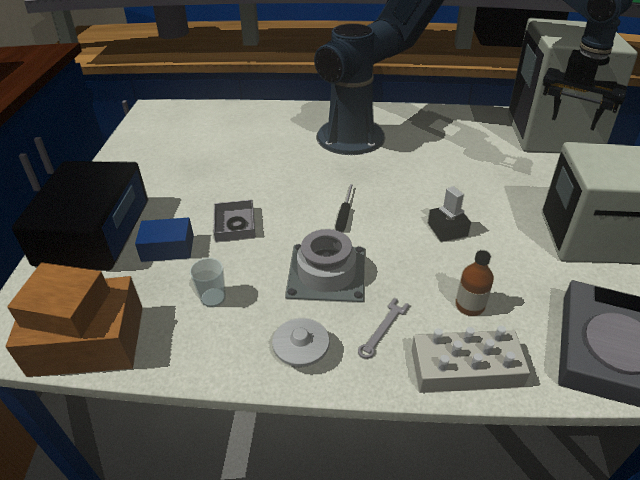

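View pics/side0.png

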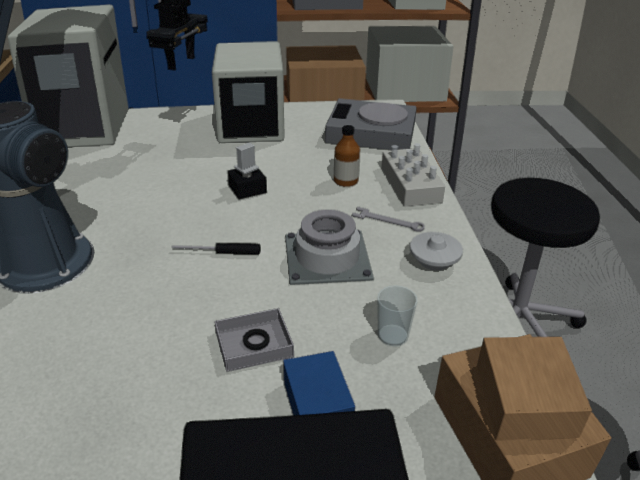

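The scene picture shows the housing and cup at about (327,262) and the stand with the drift at (450,212). In the side picture the stand is at (247,175) and the cup at (328,232). I'll take positions from depth next.

```bash
python3 - <<'E'
from h import *
for c in ('scene','side'):
    d=np.load(f'{c}0.npy'); P,u,v=cloud(c,d)
    near=np.hypot(P[:,0]-.45,P[:,1]-.235)<.08
    for lo,hi in ((.038,.05),(.07,.11),(.112,.135)):
        q=P[near&(P[:,2]>lo)&(P[:,2]<hi)]
        if len(q)<5: print(c,lo,len(q)); continue
        print(c,lo,len(q),np.round(q.mean(0),4),np.round(np.percentile(q,[3,97],axis=0),4).tolist())
        if lo>.0: print('  rect',cv2.minAreaRect((q[:,:2]*1000).astype(np.float32)))
    q=P[(np.hypot(P[:,0]-.605,P[:,1]+.04)<.075)&(P[:,2]>.074)]
    (cx,cy),r=cv2.minEnclosingCircle((q[:,:2]*1000).astype(np.float32)); print(c,'cup',cx,cy,r)
    q=q[(np.hypot(q[:,0]-cx/1e3,q[:,1]-cy/1e3)<.054)&(np.hypot(q[:,0]-cx/1e3,q[:,1]-cy/1e3)>.037)]
    A=np.c_[q[:,0]-cx/1e3,q[:,1]-cy/1e3,np.ones(len(q))]
    w=np.ones(len(q))
    for _ in range(20):
        k=np.linalg.lstsq(A*w[:,None],q[:,2]*w,rcond=None)[0]; w=1/(1+(np.abs(A@k-q[:,2])/.0015))
    print('  plane',k,len(q))
    i=near&(P[:,2]>.05)
    print('  px',u[i].min(),u[i].max(),v[i].min(),v[i].max())
E
```

```text
scene 0.038 443 [0.4539 0.2509 0.043 ] [[0.4195, 0.2123, 0.0391], [0.4838, 0.2956, 0.0463]]
  rect ((441.0712890625, 254.5553741455078), (78.89555358886719, 77.3088607788086), 20.575956344604492)
scene 0.07 255 [0.4495 0.2542 0.0898] [[0.4322, 0.2372, 0.071], [0.462, 0.2748, 0.1087]]
  rect ((449.87994384765625, 252.5627899169922), (44.53385543823242, 24.47577667236328), 66.42308044433594)
scene 0.112 127 [0.4429 0.2556 0.1177] [[0.4239, 0.239, 0.1132], [0.4605, 0.2718, 0.1213]]
  rect ((440.1513977050781, 256.9797668457031), (41.68375778198242, 26.191761016845703), 38.5034294128418)
scene cup 608.8168334960938 -35.643001556396484 58.466636657714844
  plane [0.00111568 0.00359892 0.08360337] 741
  px 439 464 186 218
side 0.038 427 [0.4375 0.2419 0.0435] [[0.3969, 0.2108, 0.0386], [0.4797, 0.2754, 0.0477]]
  rect ((439.1272277832031, 253.29653930664062), (78.79228210449219, 83.10987854003906), 20.026777267456055)
side 0.07 286 [0.4396 0.2473 0.0903] [[0.4185, 0.236, 0.0706], [0.46, 0.2604, 0.109]]
  rect ((441.2559814453125, 246.39453125), (44.8001708984375, 30.849605560302734), 10.983302116394043)
side 0.112 115 [0.4388 0.2526 0.1176] [[0.4196, 0.2379, 0.1126], [0.4578, 0.2712, 0.1219]]
  rect ((439.26116943359375, 256.5815124511719), (43.917442321777344, 25.3865909576416), 41.096946716308594)
side cup 605.9100341796875 -34.94857406616211 59.68351745605469
  plane [-0.00057015  0.00921033  0.08520573] 723
  px 234 258 143 173
```

move_arm([
  {"xyz": [-29, -20, -4], "roll": -0.12, "grip": 100},
  {"xyz": [-27, -24, -4], "roll": -0.12, "grip": 100},
  {"xyz": [-24, -27, -4], "roll": -0.12, "grip": 100},
  {"xyz": [-21, -29, -4], "roll": -0.12, "grip": 100},
  {"xyz": [-17, -31, -4], "roll": -0.12, "grip": 100},
])

```text
time_s: 1.52
position: [0.3613, 0.407, 0.2428]
tcp_rot: [[-0.988, -0.155, 0.0], [-0.155, 0.988, 0.0], [-0.0, 0.0, -1.0]]
force: [0.8, -0.1, 0.5]
opening: 1.004
grasp_force: 0.0
```

```bash
cat >> h.py <<'E'
def goto(x,y,z=None,n=0):
    "tool-frame mm shift from measured pose to world xyz"
    s=bot.read_state(); R=np.array(s['tcp_rot']); p=np.array(s['position'])
    t=np.array([x,y,p[2] if z is None else z]); return np.round((R.T@(t-p))*1000,1)
def brief():
    s=bot.read_state(); R=np.array(s['tcp_rot'])
    print('t',round(s['time_s'],2),'p',np.round(s['position'],4),'yang',round(float(np.degrees(np.arctan2(R[1,1],R[0,1]))),1),'tilt',np.round(R[:2,2],4),'F',np.round(s['force'],1),'op',round(s['opening'],3),'gf',round(s['grasp_force'],1),'q6',round(s['joint_positions'][5],1))
E
python3 -c "
from h import *
brief(); print(goto(.44,.256,.25)); print(bot.camera_model('wrist'))"
```

```text
t 1.52 p [0.3613 0.407  0.2428] yang 98.9 tilt [0.0002 0.0001] F [ 0.8 -0.1  0.5] op 1.004 gf 0.0 q6 -62.3
[ -54.3 -161.4   -7.2]
{'intrinsics': array([[362.22568659,   0.        , 323.49480844],
       [  0.        , 362.22568659, 244.72020315],
       [  0.        ,   0.        ,   1.        ]]), 'D': array([-0.04096197,  0.        ,  0.        ,  0.        ,  0.        ]), 'tool_from_camera': array([[ 5.75899001e-04, -9.69075992e-01, -2.46761810e-01,
         6.70446613e-02],
       [ 9.99999328e-01,  3.09715086e-04,  1.11751961e-03,
        -4.37535905e-04],
       [-1.00653556e-03, -2.46762288e-01,  9.69075518e-01,
        -1.61131659e-01],
       [ 0.00000000e+00,  0.00000000e+00,  0.00000000e+00,
         1.00000000e+00]])}
```

move_arm([
  {"xyz": [-10.8, -32.2, -2], "roll": -0.108, "grip": 100},
  {"xyz": [-7.3, -33.2, -2], "roll": -0.108, "grip": 100},
  {"xyz": [-3.7, -33.8, -2], "roll": -0.108, "grip": 100},
  {"xyz": [0, -34, -1], "roll": -0.108, "grip": 100},
  {"xyz": [3.7, -33.8, 0], "roll": -0.108, "grip": 100},
])

```text
time_s: 1.93
position: [0.439, 0.2557, 0.25]
tcp_rot: [[-0.768, -0.64, 0.001], [-0.64, 0.768, 0.0], [-0.001, -0.0, -1.0]]
force: [0.9, 0.2, 0.8]
opening: 0.997
grasp_force: 0.0
```

move_arm([
  {"xyz": [0, 0, 0], "roll": 0, "grip": 100},
  {"xyz": [0, 0, 0], "roll": 0, "grip": 100},
])

```text
time_s: 2.1
position: [0.4392, 0.2558, 0.2497]
tcp_rot: [[-0.775, -0.632, 0.0], [-0.632, 0.775, 0.0], [-0.001, 0.0, -1.0]]
force: [-0.1, 0.3, -0.8]
opening: 1.0
grasp_force: 0.0
```

```bash
python3 - <<'E'
from h import *
brief()
p,d=bot.capture('wrist'); cv2.imwrite('pics/w1.png',p[:,:,::-1])
P,u,v=cloud('wrist',d)
near=np.hypot(P[:,0]-.44,P[:,1]-.255)<.05
for lo,hi in ((.04,.05),(.062,.072),(.115,.13)):
    q=P[near&(P[:,2]>lo)&(P[:,2]<hi)]
    print(lo,len(q),np.round(np.median(q,0),4),cv2.minAreaRect((q[:,:2]*1000).astype(np.float32)))
for l in ('drift','stand_hole0','stand'):
    r=bot.trace(l,'wrist'); print(l,[(x['conf'],x['mask'].sum()) for x in r])
E
```

```text
t 2.1 p [0.4392 0.2558 0.2497] yang 129.2 tilt [0.0003 0.0005] F [-0.1  0.3 -0.8] op 1.0 gf 0.0 q6 -111.6
0.04 2942 [0.426  0.2454 0.0438] ((438.69866943359375, 257.5289306640625), (75.45165252685547, 75.16825866699219), 20.757490158081055)
0.062 936 [0.4372 0.2537 0.0647] ((439.4811706542969, 257.90386962890625), (43.83704376220703, 44.04875564575195), 36.99253463745117)
0.115 1235 [0.4389 0.2575 0.1187] ((439.7274475097656, 257.99053955078125), (40.16059875488281, 21.943552017211914), 36.982242584228516)
drift [(0.96, np.int64(2357))]
stand_hole0 [(0.71, np.int64(3229))]
stand [(0.82, np.int64(3326)), (0.6, np.int64(903)), (0.32, np.int64(13846))]
```

View pics/w1.png

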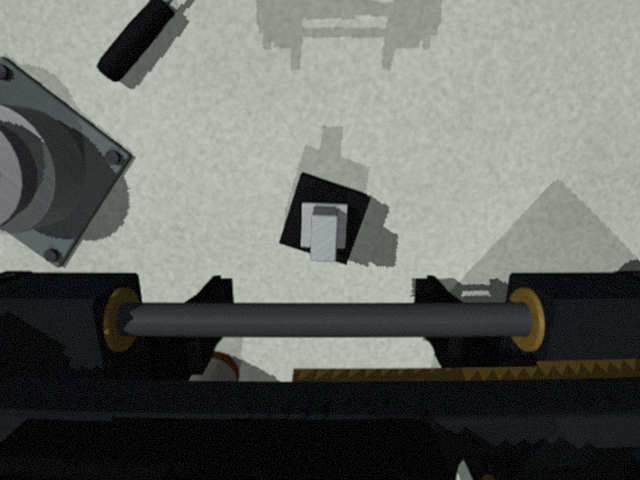

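The wrist picture shows the drift's handle at (323,233) on the black stand at (325,218). Depth puts the drift at (0.4396, 0.258), long axis 37°, and the stand hole at (0.4387, 0.2575).

move_arm([
  {"xyz": [-1.7, 1.4, 30], "roll": 0.038, "grip": 100},
  {"xyz": [0, 0, 36], "roll": 0, "grip": 100},
  {"xyz": [0, 0, 36], "roll": 0, "grip": 100},
  {"xyz": [0, 0, 36], "roll": 0, "grip": 100},
  {"xyz": [0, 0, 28], "roll": 0, "grip": 100},
])

```text
time_s: 2.72
position: [0.4371, 0.2604, 0.0814]
tcp_rot: [[-0.794, -0.608, -0.002], [-0.608, 0.794, -0.0], [0.002, 0.001, -1.0]]
force: [0.3, 0.2, 0.4]
opening: 0.999
grasp_force: 0.0
```

move_arm([
  {"xyz": [0, 0, 10], "roll": 0, "grip": 100},
  {"xyz": [0, 0, 5], "roll": 0, "grip": 100},
  {"xyz": [0, 0, 0], "roll": 0, "grip": 100},
])

```text
time_s: 2.97
position: [0.4383, 0.26, 0.0681]
tcp_rot: [[-0.795, -0.607, -0.001], [-0.607, 0.795, -0.0], [0.001, 0.0, -1.0]]
force: [0.2, 0.3, -0.0]
opening: 0.997
grasp_force: 0.0
```

```bash
python3 -c "
from h import *
brief(); print(goto(.4396,.258,.068))"
```

```text
t 2.97 p [0.4383 0.26   0.0681] yang 127.4 tilt [-0.001  -0.0003] F [ 0.2  0.3 -0. ] op 0.997 gf 0.0 q6 -109.3
[ 0.2 -2.4  0.1]
```

move_arm([
  {"xyz": [0, -2.4, 0], "roll": 0, "grip": 100},
  {"xyz": [0, 0, 0], "roll": 0, "grip": 20},
  {"xyz": [0, 0, 0], "roll": 0, "grip": 0},
  {"xyz": [0, 0, 0], "roll": 0, "grip": 0},
  {"xyz": [0, 0, 0], "roll": 0, "grip": 0},
])

```text
time_s: 3.38
position: [0.4407, 0.2575, 0.0694]
tcp_rot: [[-0.796, -0.606, 0.002], [-0.606, 0.796, 0.001], [-0.002, -0.001, -1.0]]
force: [-0.2, 0.4, -1.1]
opening: 0.786
grasp_force: 0.0
```

move_arm([
  {"xyz": [0, 0, 0], "roll": 0, "grip": 0},
  {"xyz": [0, 0, 0], "roll": 0, "grip": 0},
  {"xyz": [0, 0, 0], "roll": 0, "grip": 0},
  {"xyz": [0, 0, 0], "roll": 0, "grip": 0},
  {"xyz": [0, 0, 0], "roll": 0, "grip": 0},
])

```text
time_s: 3.8
position: [0.4401, 0.2573, 0.0684]
tcp_rot: [[-0.795, -0.606, -0.0], [-0.606, 0.795, -0.0], [0.0, 0.0, -1.0]]
force: [-0.0, -0.5, -0.2]
opening: 0.403
grasp_force: 0.0
```

```bash
python3 -c "
from h import *
brief()"
```

```text
t 3.8 p [0.4401 0.2573 0.0684] yang 127.3 tilt [-0.0002 -0.0001] F [-0.  -0.5 -0.2] op 0.403 gf 0.0 q6 -109.6
```

move_arm([
  {"xyz": [0, 0, 0], "roll": 0, "grip": 0},
  {"xyz": [0, 0, 0], "roll": 0, "grip": 0},
  {"xyz": [0, 0, 0], "roll": 0, "grip": 0},
  {"xyz": [0, 0, 0], "roll": 0, "grip": 0},
  {"xyz": [0, 0, 0], "roll": 0, "grip": 0},
])

```text
time_s: 4.22
position: [0.4401, 0.2573, 0.0684]
tcp_rot: [[-0.795, -0.606, -0.0], [-0.606, 0.795, -0.0], [0.0, -0.0, -1.0]]
force: [1.0, 0.0, -0.9]
opening: 0.252
grasp_force: 30.0
```

```bash
python3 -c "
from h import *
brief()"
```

```text
t 4.22 p [0.4401 0.2573 0.0684] yang 127.3 tilt [-0.0001 -0.0001] F [ 1.   0.  -0.9] op 0.252 gf 30.0 q6 -109.6
```

move_arm([
  {"xyz": [0, 0, -15], "roll": 0, "grip": 0},
  {"xyz": [0, 0, -30], "roll": 0, "grip": 0},
  {"xyz": [0, 0, -35], "roll": 0, "grip": 0},
  {"xyz": [-2, -15, -30], "roll": 0, "grip": 0},
  {"xyz": [-4, -30, -25], "roll": 0, "grip": 0},
])

```text
time_s: 4.63
position: [0.4695, 0.2265, 0.2051]
tcp_rot: [[-0.793, -0.609, -0.003], [-0.609, 0.793, 0.001], [0.002, 0.002, -1.0]]
force: [1.2, -0.0, -1.8]
opening: 0.251
grasp_force: 30.0
```

move_arm([
  {"xyz": [-4.6, -36, -15], "roll": 0, "grip": 0},
  {"xyz": [-4.6, -36, -15], "roll": 0, "grip": 0},
  {"xyz": [-4.6, -36, -10], "roll": 0, "grip": 0},
  {"xyz": [-4.6, -36, -5], "roll": 0, "grip": 0},
  {"xyz": [-4.6, -36, 0], "roll": 0, "grip": 0},
])

```text
time_s: 5.05
position: [0.6008, 0.0946, 0.2498]
tcp_rot: [[-0.795, -0.606, 0.002], [-0.606, 0.795, 0.0], [-0.002, -0.001, -1.0]]
force: [-0.4, 0.3, -2.2]
opening: 0.247
grasp_force: 30.0
```

move_arm([
  {"xyz": [-4.6, -36, 0], "roll": 0, "grip": 0},
  {"xyz": [-4.6, -33, 0], "roll": 0, "grip": 0},
  {"xyz": [-4, -25, 0], "roll": 0, "grip": 0},
  {"xyz": [-2, -15, 0], "roll": 0, "grip": 0},
  {"xyz": [0, 0, 0], "roll": 0, "grip": 0},
])

```text
time_s: 5.47
position: [0.6796, 0.0151, 0.2471]
tcp_rot: [[-0.798, -0.603, 0.0], [-0.603, 0.798, -0.001], [0.0, -0.001, -1.0]]
force: [0.6, -0.4, -2.2]
opening: 0.251
grasp_force: 30.0
```

```bash
cat >> h.py <<'E'
def ringfit(P,u,v,c0=(.605,-.038)):
    r=np.hypot(P[:,0]-c0[0],P[:,1]-c0[1])
    q=P[(r<.075)&(P[:,2]>.062)]
    # housing face
    f=P[(r>.058)&(r<.066)&(P[:,2]>.04)&(P[:,2]<.068)]
    return q,f
def planefit(q,c):
    A=np.c_[q[:,0]-c[0],q[:,1]-c[1],np.ones(len(q))]; w=np.ones(len(q))
    for _ in range(30):
        k=np.linalg.lstsq(A*w[:,None],q[:,2]*w,rcond=None)[0]; w=1/(1+(np.abs(A@k-q[:,2])/.0005))
    return k
E
python3 - <<'E'
from h import *
brief()
p,d=bot.capture('wrist'); cv2.imwrite('pics/w2.png',p[:,:,::-1]); np.save('w2.npy',d)
P,u,v=cloud('wrist',d)
r=np.hypot(P[:,0]-.605,P[:,1]+.038)
h,e=np.histogram(P[(r<.08),2],bins=np.arange(.0,.13,.002)); print([(round(b,3),int(n)) for b,n in zip(e,h) if n>20])
print([(np.round(cam2world('wrist',x['at'])[0],4).tolist(),x['conf']) for x in bot.spot_in('cup','wrist')])
E
```

```text
t 5.47 p [0.6796 0.0151 0.2471] yang 127.1 tilt [ 0.0004 -0.0013] F [ 0.6 -0.4 -2.2] op 0.251 gf 30.0 q6 -135.2
[(np.float64(0.004), 892), (np.float64(0.006), 1554), (np.float64(0.008), 936), (np.float64(0.01), 2076), (np.float64(0.012), 104), (np.float64(0.028), 40), (np.float64(0.03), 796), (np.float64(0.032), 571), (np.float64(0.046), 54), (np.float64(0.048), 176), (np.float64(0.05), 24), (np.float64(0.052), 800), (np.float64(0.054), 1366), (np.float64(0.056), 73), (np.float64(0.058), 143), (np.float64(0.078), 51), (np.float64(0.08), 178), (np.float64(0.082), 4401), (np.float64(0.084), 4032), (np.float64(0.086), 56)]
[([0.6028, -0.0353, 0.0856], 0.91)]
```

View pics/w2.png

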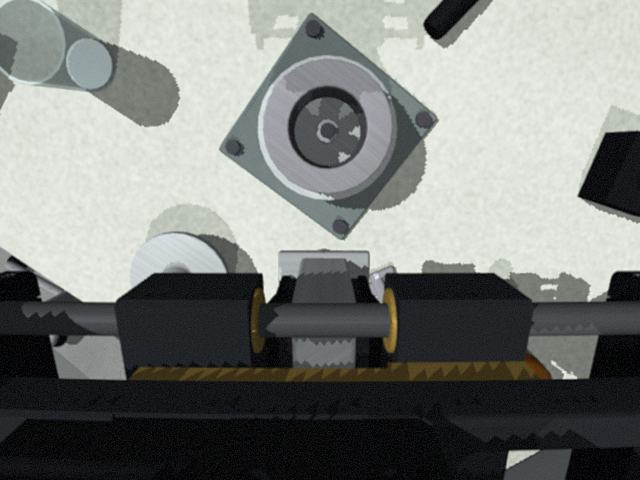

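The wrist picture shows the flange ring centred at about (328,127) with the spindle in the middle. The drift's collar and handle, held straight, are at (325,280).

```bash
cat >> h.py <<'E'
def fitcup(d,c=(.604,-.037),zlo=.07,zhi=.092,show=True):
    P,u,v=cloud('wrist',d); c=np.array(c)
    for _ in range(3):
        r=np.hypot(*(P[:,:2]-c).T)
        q=P[(r<.062)&(r>.030)&(P[:,2]>zlo)&(P[:,2]<zhi)]
        k=planefit(q,c)
        q=q[abs(np.c_[q[:,:2]-c,np.ones(len(q))]@k-q[:,2])<.0025]
        (cx,cy),R=cv2.minEnclosingCircle((q[:,:2]*1e3).astype(np.float32)); c=np.array([cx,cy])/1e3
    g=np.hypot(k[0],k[1])
    print('cup c',np.round(c,4),'R',round(R,1),'top z',round(k[2],4),'slope',np.round(k[:2],4),'mag',round(g,4),'up-dir deg',round(np.degrees(np.arctan2(k[1],k[0])),0),'n',len(q))
    f=P[(r>.0585)&(r<.0645)&(P[:,2]>.045)&(P[:,2]<.062)]
    kf=planefit(f,c); print('face z',round(kf[2],4),'slope',np.round(kf[:2],4),len(f))
    return c,k,kf
E
python3 - <<'E'
from h import *
fitcup(np.load('w2.npy'))
E
```

```text
cup c [ 0.6044 -0.0322] R 56.2 top z 0.0841 slope [-0.0022  0.0082] mag 0.0085 up-dir deg 105.0 n 8598
face z 0.0545 slope [-0.0056  0.0028] 1756
```

move_arm([
  {"xyz": [14.3, 9.9, 0], "roll": 0, "grip": 0},
  {"xyz": [14.3, 9.9, 10], "roll": 0, "grip": 0},
  {"xyz": [14.3, 9.9, 10], "roll": 0, "grip": 0},
  {"xyz": [14.3, 9.8, 10], "roll": 0, "grip": 0},
  {"xyz": [14.3, 9.8, 10], "roll": 0, "grip": 0},
])

```text
time_s: 5.98
position: [0.5884, 0.016, 0.2081]
tcp_rot: [[-0.794, -0.607, -0.001], [-0.607, 0.794, 0.001], [0.001, 0.001, -1.0]]
force: [0.4, -0.2, -2.1]
opening: 0.251
grasp_force: 30.0
```

move_arm([
  {"xyz": [0, 0, 20], "roll": 0, "grip": 0},
  {"xyz": [0, 0, 20], "roll": 0, "grip": 0},
  {"xyz": [0, 0, 10], "roll": 0, "grip": 0},
  {"xyz": [0, 0, 5], "roll": 0, "grip": 0},
  {"xyz": [0, 0, 0], "roll": 0, "grip": 0},
])

```text
time_s: 6.4
position: [0.5898, 0.0152, 0.1526]
tcp_rot: [[-0.795, -0.607, -0.003], [-0.607, 0.795, 0.001], [0.002, 0.002, -1.0]]
force: [-0.7, 0.3, -2.6]
opening: 0.254
grasp_force: 30.0
```

```bash
python3 -c "
from h import *
brief(); print(goto(.5928,.0113,.142)); print(bot.read_state()['moment'])"
```

```text
t 6.4 p [0.5898 0.0152 0.1526] yang 127.4 tilt [-0.0027  0.0006] F [-0.7  0.3 -2.6] op 0.254 gf 30.0 q6 -136.7
[-0.  -4.9 10.5]
[0.05906055 0.06944985 0.01995769]
```

move_arm([
  {"xyz": [0, -4.5, 3], "roll": 0, "grip": 0},
  {"xyz": [0, 0, 3], "roll": 0, "grip": 0},
  {"xyz": [0, 0, 2], "roll": 0, "grip": 0},
  {"xyz": [0, 0, 1], "roll": 0, "grip": 0},
  {"xyz": [0, 0, 0], "roll": 0, "grip": 0},
])

```text
time_s: 6.82
position: [0.5937, 0.0107, 0.1446]
tcp_rot: [[-0.796, -0.606, -0.0], [-0.606, 0.796, 0.0], [-0.0, 0.0, -1.0]]
force: [-0.6, -0.3, -1.7]
opening: 0.25
grasp_force: 30.0
```

move_arm([
  {"xyz": [0, 0, 1], "roll": 0, "grip": 0},
  {"xyz": [0, 0, 1], "roll": 0, "grip": 0},
  {"xyz": [0, 0, 0], "roll": 0, "grip": 0},
])

```text
time_s: 7.07
position: [0.5936, 0.0108, 0.1424]
tcp_rot: [[-0.795, -0.606, -0.0], [-0.606, 0.795, 0.0], [0.0, 0.0, -1.0]]
force: [0.5, -0.9, -1.4]
opening: 0.251
grasp_force: 30.0
```

move_arm([
  {"xyz": [0, 0, 1], "roll": 0, "grip": 0},
  {"xyz": [0, 0, 1], "roll": 0, "grip": 0},
  {"xyz": [0, 0, 0], "roll": 0, "grip": 0},
])

```text
time_s: 7.32
position: [0.5935, 0.0108, 0.1403]
tcp_rot: [[-0.795, -0.606, -0.0], [-0.606, 0.795, 0.0], [0.0, 0.0, -1.0]]
force: [-0.1, 0.6, -2.8]
opening: 0.255
grasp_force: 30.0
```

move_arm([
  {"xyz": [0, 0, 0.7], "roll": 0, "grip": 0},
  {"xyz": [0, 0, 0], "roll": 0, "grip": 0},
])

```text
time_s: 7.48
position: [0.5936, 0.0108, 0.1397]
tcp_rot: [[-0.795, -0.606, -0.0], [-0.606, 0.795, 0.0], [0.0, 0.0, -1.0]]
force: [0.3, 0.1, -1.2]
opening: 0.252
grasp_force: 30.0
```

move_arm([
  {"xyz": [0, 0, 0.7], "roll": 0, "grip": 0},
  {"xyz": [0, 0, 0], "roll": 0, "grip": 0},
])

```text
time_s: 7.65
position: [0.5936, 0.0108, 0.139]
tcp_rot: [[-0.795, -0.606, -0.0], [-0.606, 0.795, 0.0], [0.0, 0.0, -1.0]]
force: [0.5, 0.4, -2.3]
opening: 0.249
grasp_force: 30.0
```

move_arm([
  {"xyz": [0, 0, 0.7], "roll": 0, "grip": 0},
  {"xyz": [0, 0, 0], "roll": 0, "grip": 0},
])

```text
time_s: 7.82
position: [0.5937, 0.0108, 0.1386]
tcp_rot: [[-0.795, -0.606, 0.0], [-0.606, 0.795, -0.0], [-0.0, -0.0, -1.0]]
force: [-0.4, -0.5, -0.5]
opening: 0.252
grasp_force: 30.0
```

move_arm([
  {"xyz": [0, 0, 0.7], "roll": 0, "grip": 0},
  {"xyz": [0, 0, 0], "roll": 0, "grip": 0},
])

```text
time_s: 7.98
position: [0.5938, 0.0108, 0.1383]
tcp_rot: [[-0.795, -0.606, 0.0], [-0.606, 0.795, -0.0], [-0.0, -0.0, -1.0]]
force: [-1.1, 0.3, 2.7]
opening: 0.249
grasp_force: 30.0
```

move_arm([
  {"xyz": [0, 0, 0.5], "roll": 0, "grip": 0},
  {"xyz": [0, 0, 0], "roll": 0, "grip": 0},
])

```text
time_s: 8.15
position: [0.5938, 0.0108, 0.1377]
tcp_rot: [[-0.795, -0.606, 0.001], [-0.606, 0.795, -0.0], [-0.0, -0.0, -1.0]]
force: [-1.4, -0.1, 4.7]
opening: 0.25
grasp_force: 30.0
```

move_arm([
  {"xyz": [0, 0, 0.6], "roll": 0, "grip": 0},
  {"xyz": [0, 0, 0.6], "roll": 0, "grip": 0},
  {"xyz": [0, 0, 0], "roll": 0, "grip": 0},
])

```text
time_s: 8.4
position: [0.5938, 0.0108, 0.1361]
tcp_rot: [[-0.795, -0.606, 0.0], [-0.606, 0.795, -0.0], [-0.0, -0.0, -1.0]]
force: [-1.8, 0.7, 4.4]
opening: 0.25
grasp_force: 30.0
```

move_arm([
  {"xyz": [0, 0, -8.5], "roll": 0, "grip": 0},
  {"xyz": [10.8, -25.2, 0], "roll": 0, "grip": 0},
  {"xyz": [12, -28, 0], "roll": 0, "grip": 0},
  {"xyz": [12, -29, 0], "roll": 0, "grip": 0},
  {"xyz": [0, 0, 0], "roll": 0, "grip": 0},
])

```text
time_s: 8.82
position: [0.6187, -0.0818, 0.1446]
tcp_rot: [[-0.798, -0.603, 0.005], [-0.603, 0.798, -0.005], [-0.001, -0.006, -1.0]]
force: [0.3, 0.4, -1.7]
opening: 0.248
grasp_force: 30.0
```

move_arm([
  {"xyz": [0, 0, 2], "roll": 0, "grip": 0},
  {"xyz": [0, 0, 1], "roll": 0, "grip": 0},
  {"xyz": [0, 0, 0], "roll": 0, "grip": 0},
])

```text
time_s: 9.07
position: [0.6147, -0.0746, 0.1406]
tcp_rot: [[-0.795, -0.606, -0.002], [-0.606, 0.795, 0.001], [0.001, 0.002, -1.0]]
force: [-0.3, 0.5, -2.2]
opening: 0.253
grasp_force: 30.0
```

move_arm([
  {"xyz": [0, 0, 1], "roll": 0, "grip": 0},
  {"xyz": [0, 0, 0.7], "roll": 0, "grip": 0},
  {"xyz": [0, 0, 0], "roll": 0, "grip": 0},
])

```text
time_s: 9.32
position: [0.6155, -0.0748, 0.1396]
tcp_rot: [[-0.795, -0.607, -0.0], [-0.607, 0.795, 0.0], [0.0, 0.0, -1.0]]
force: [0.4, 0.6, -1.4]
opening: 0.249
grasp_force: 30.0
```

move_arm([
  {"xyz": [0, 0, 0.6], "roll": 0, "grip": 0},
  {"xyz": [0, 0, 0], "roll": 0, "grip": 0},
])

```text
time_s: 9.48
position: [0.6158, -0.0753, 0.1392]
tcp_rot: [[-0.795, -0.606, -0.0], [-0.606, 0.795, -0.0], [0.0, 0.0, -1.0]]
force: [0.3, -0.2, -1.8]
opening: 0.252
grasp_force: 30.0
```

move_arm([
  {"xyz": [0, 0, 0.6], "roll": 0, "grip": 0},
  {"xyz": [0, 0, 0], "roll": 0, "grip": 0},
])

```text
time_s: 9.65
position: [0.6158, -0.0756, 0.1386]
tcp_rot: [[-0.795, -0.606, -0.0], [-0.606, 0.795, 0.0], [0.0, 0.0, -1.0]]
force: [0.8, -0.8, -2.2]
opening: 0.25
grasp_force: 30.0
```

move_arm([
  {"xyz": [0, 0, 0.6], "roll": 0, "grip": 0},
  {"xyz": [0, 0, 0], "roll": 0, "grip": 0},
])

```text
time_s: 9.82
position: [0.6159, -0.0757, 0.1382]
tcp_rot: [[-0.796, -0.606, 0.0], [-0.606, 0.796, 0.0], [-0.0, -0.0, -1.0]]
force: [-0.3, 0.6, -0.7]
opening: 0.251
grasp_force: 30.0
```

move_arm([
  {"xyz": [0, 0, 0.6], "roll": 0, "grip": 0},
  {"xyz": [0, 0, 0], "roll": 0, "grip": 0},
])

```text
time_s: 9.98
position: [0.6159, -0.0757, 0.138]
tcp_rot: [[-0.796, -0.606, 0.0], [-0.606, 0.796, -0.0], [-0.0, -0.0, -1.0]]
force: [-1.2, 0.2, 2.7]
opening: 0.248
grasp_force: 30.0
```

move_arm([
  {"xyz": [0, 0, 0.6], "roll": 0, "grip": 0},
  {"xyz": [0, 0, 0], "roll": 0, "grip": 0},
])

```text
time_s: 10.15
position: [0.6159, -0.0758, 0.1374]
tcp_rot: [[-0.795, -0.606, 0.0], [-0.606, 0.795, -0.0], [-0.0, -0.0, -1.0]]
force: [-1.3, -0.4, 4.5]
opening: 0.248
grasp_force: 30.0
```

move_arm([
  {"xyz": [0, 0, 0.6], "roll": 0, "grip": 0},
  {"xyz": [0, 0, 0.6], "roll": 0, "grip": 0},
  {"xyz": [0, 0, 0], "roll": 0, "grip": 0},
])

```text
time_s: 10.4
position: [0.6159, -0.0758, 0.1358]
tcp_rot: [[-0.795, -0.606, 0.0], [-0.606, 0.795, -0.0], [-0.0, -0.0, -1.0]]
force: [-0.5, -0.5, 5.0]
opening: 0.25
grasp_force: 30.0
```

```bash
python3 -c "
from h import *
brief()
c=np.array([.6044,-.0322])
for a in (15,195): print(a, goto(*(c+.045*np.array([np.cos(np.radians(a)),np.sin(np.radians(a))]))))
R=np.array(bot.read_state()['tcp_rot']);print('15->195',-90*R[:,:2].T[:, :2]@np.array([np.cos(np.radians(15)),np.sin(np.radians(15))]))"
```

```text
t 10.4 p [ 0.6159 -0.0758  0.1358] yang 127.3 tilt [ 0.0004 -0.0003] F [-0.5 -0.5  5. ] op 0.25 gf 30.0 q6 -144.6
15 [-58.9  24.6  -0. ]
195 [24.3 58.8 -0. ]
15->195 [83.26886949 34.15105668]
```

move_arm([
  {"xyz": [0, 0, -6.5], "roll": 0, "grip": 0},
  {"xyz": [-19, 8, 0], "roll": 0, "grip": 0},
  {"xyz": [-20, 8.3, 0], "roll": 0, "grip": 0},
  {"xyz": [-19.9, 8.3, 0], "roll": 0, "grip": 0},
  {"xyz": [0, 0, 0], "roll": 0, "grip": 0},
])

```text
time_s: 10.82
position: [0.6495, -0.0171, 0.1416]
tcp_rot: [[-0.794, -0.608, 0.002], [-0.608, 0.794, 0.002], [-0.003, 0.0, -1.0]]
force: [0.8, -0.2, -1.8]
opening: 0.25
grasp_force: 30.0
```

move_arm([
  {"xyz": [0, 0, 1], "roll": 0, "grip": 0},
  {"xyz": [0, 0, 1], "roll": 0, "grip": 0},
  {"xyz": [0, 0, 0], "roll": 0, "grip": 0},
])

```text
time_s: 11.07
position: [0.6469, -0.0211, 0.1393]
tcp_rot: [[-0.796, -0.605, -0.002], [-0.605, 0.796, -0.0], [0.001, 0.001, -1.0]]
force: [-0.3, 0.2, -3.0]
opening: 0.252
grasp_force: 30.0
```

move_arm([
  {"xyz": [0, 0, 1], "roll": 0, "grip": 0},
  {"xyz": [0, 0, 0], "roll": 0, "grip": 0},
])

```text
time_s: 11.23
position: [0.6473, -0.0212, 0.1388]
tcp_rot: [[-0.796, -0.605, -0.001], [-0.605, 0.796, 0.0], [0.001, 0.0, -1.0]]
force: [-0.0, -0.5, -2.6]
opening: 0.247
grasp_force: 30.0
```

move_arm([
  {"xyz": [0, 0, 0.6], "roll": 0, "grip": 0},
  {"xyz": [0, 0, 0], "roll": 0, "grip": 0},
])

```text
time_s: 11.4
position: [0.6476, -0.0209, 0.1385]
tcp_rot: [[-0.796, -0.605, -0.0], [-0.605, 0.796, 0.0], [0.0, 0.0, -1.0]]
force: [0.3, -0.4, -2.2]
opening: 0.256
grasp_force: 30.0
```

move_arm([
  {"xyz": [0, 0, 0.6], "roll": 0, "grip": 0},
  {"xyz": [0, 0, 0], "roll": 0, "grip": 0},
])

```text
time_s: 11.57
position: [0.6477, -0.0205, 0.1379]
tcp_rot: [[-0.796, -0.606, -0.0], [-0.606, 0.796, -0.0], [0.0, 0.0, -1.0]]
force: [0.3, 0.1, -1.8]
opening: 0.256
grasp_force: 30.0
```

move_arm([
  {"xyz": [0, 0, 0.7], "roll": 0, "grip": 0},
  {"xyz": [0, 0, 0], "roll": 0, "grip": 0},
])

```text
time_s: 11.73
position: [0.6477, -0.0204, 0.1371]
tcp_rot: [[-0.795, -0.606, -0.0], [-0.606, 0.795, 0.0], [0.0, 0.0, -1.0]]
force: [0.1, -0.8, -1.8]
opening: 0.248
grasp_force: 30.0
```

move_arm([
  {"xyz": [0, 0, 0.7], "roll": 0, "grip": 0},
  {"xyz": [0, 0, 0], "roll": 0, "grip": 0},
])

```text
time_s: 11.9
position: [0.6477, -0.0204, 0.1364]
tcp_rot: [[-0.795, -0.606, -0.0], [-0.606, 0.795, 0.0], [0.0, 0.0, -1.0]]
force: [0.2, 0.1, -1.7]
opening: 0.252
grasp_force: 30.0
```

move_arm([
  {"xyz": [0, 0, 0.6], "roll": 0, "grip": 0},
  {"xyz": [0, 0, 0], "roll": 0, "grip": 0},
])

```text
time_s: 12.07
position: [0.6477, -0.0204, 0.1363]
tcp_rot: [[-0.795, -0.606, -0.0], [-0.606, 0.795, -0.0], [0.0, 0.0, -1.0]]
force: [-1.0, -0.5, 0.3]
opening: 0.248
grasp_force: 30.0
```

move_arm([
  {"xyz": [0, 0, 0.6], "roll": 0, "grip": 0},
  {"xyz": [0, 0, 0], "roll": 0, "grip": 0},
])

```text
time_s: 12.23
position: [0.6478, -0.0204, 0.136]
tcp_rot: [[-0.795, -0.606, 0.0], [-0.606, 0.795, -0.0], [-0.0, -0.0, -1.0]]
force: [-1.6, -0.1, 2.9]
opening: 0.248
grasp_force: 30.0
```

move_arm([
  {"xyz": [0, 0, 0.6], "roll": 0, "grip": 0},
  {"xyz": [0, 0, 0], "roll": 0, "grip": 0},
])

```text
time_s: 12.4
position: [0.6478, -0.0204, 0.1353]
tcp_rot: [[-0.795, -0.606, 0.0], [-0.606, 0.795, -0.0], [-0.0, -0.0, -1.0]]
force: [-1.8, 0.8, 4.3]
opening: 0.25
grasp_force: 30.0
```

move_arm([
  {"xyz": [0, 0, 0.6], "roll": 0, "grip": 0},
  {"xyz": [0, 0, 0], "roll": 0, "grip": 0},
])

```text
time_s: 12.57
position: [0.6478, -0.0204, 0.1345]
tcp_rot: [[-0.795, -0.606, 0.0], [-0.606, 0.795, -0.0], [-0.0, -0.0, -1.0]]
force: [-1.3, 0.6, 5.1]
opening: 0.251
grasp_force: 30.0
```

move_arm([
  {"xyz": [0, 0, -6.5], "roll": 0, "grip": 0},
  {"xyz": [27, 11.2, 0], "roll": 0, "grip": 0},
  {"xyz": [28, 11.5, 0], "roll": 0, "grip": 0},
  {"xyz": [28.3, 11.5, 0], "roll": 0, "grip": 0},
  {"xyz": [0, 0, 0], "roll": 0, "grip": 0},
])

```text
time_s: 12.98
position: [0.5527, -0.0433, 0.139]
tcp_rot: [[-0.796, -0.605, -0.012], [-0.605, 0.796, 0.002], [0.008, 0.009, -1.0]]
force: [-1.5, 0.2, -3.0]
opening: 0.254
grasp_force: 30.0
```

move_arm([
  {"xyz": [0, 0, 1], "roll": 0, "grip": 0},
  {"xyz": [0, 0, 1], "roll": 0, "grip": 0},
  {"xyz": [0, 0, 0], "roll": 0, "grip": 0},
])

```text
time_s: 13.23
position: [0.5623, -0.044, 0.1385]
tcp_rot: [[-0.795, -0.606, 0.002], [-0.606, 0.795, -0.0], [-0.001, -0.002, -1.0]]
force: [1.0, 0.2, -2.0]
opening: 0.25
grasp_force: 30.0
```

move_arm([
  {"xyz": [0, 0, 1], "roll": 0, "grip": 0},
  {"xyz": [0, 0, 0], "roll": 0, "grip": 0},
])

```text
time_s: 13.4
position: [0.5617, -0.0436, 0.1373]
tcp_rot: [[-0.795, -0.606, 0.001], [-0.606, 0.795, -0.0], [-0.0, -0.0, -1.0]]
force: [-0.1, 0.3, -1.3]
opening: 0.251
grasp_force: 30.0
```

move_arm([
  {"xyz": [0, 0, 0.7], "roll": 0, "grip": 0},
  {"xyz": [0, 0, 0], "roll": 0, "grip": 0},
])

```text
time_s: 13.57
position: [0.561, -0.0436, 0.1367]
tcp_rot: [[-0.795, -0.606, -0.0], [-0.606, 0.795, 0.0], [0.0, 0.0, -1.0]]
force: [0.7, 0.0, -1.9]
opening: 0.25
grasp_force: 30.0
```

move_arm([
  {"xyz": [0, 0, 0.6], "roll": 0, "grip": 0},
  {"xyz": [0, 0, 0], "roll": 0, "grip": 0},
])

```text
time_s: 13.73
position: [0.5608, -0.0437, 0.1362]
tcp_rot: [[-0.795, -0.606, -0.0], [-0.606, 0.795, 0.0], [0.0, 0.0, -1.0]]
force: [0.1, 0.2, -1.9]
opening: 0.25
grasp_force: 30.0
```

move_arm([
  {"xyz": [0, 0, 0.6], "roll": 0, "grip": 0},
  {"xyz": [0, 0, 0], "roll": 0, "grip": 0},
])

```text
time_s: 13.9
position: [0.5608, -0.0436, 0.136]
tcp_rot: [[-0.795, -0.606, 0.0], [-0.606, 0.795, 0.0], [-0.0, -0.0, -1.0]]
force: [-0.7, 0.6, 0.2]
opening: 0.252
grasp_force: 30.0
```

move_arm([
  {"xyz": [0, 0, 0.6], "roll": 0, "grip": 0},
  {"xyz": [0, 0, 0], "roll": 0, "grip": 0},
])

```text
time_s: 14.07
position: [0.5608, -0.0437, 0.1356]
tcp_rot: [[-0.795, -0.606, 0.0], [-0.606, 0.795, -0.0], [-0.0, -0.0, -1.0]]
force: [-1.4, 0.6, 3.0]
opening: 0.25
grasp_force: 30.0
```

move_arm([
  {"xyz": [0, 0, 0.6], "roll": 0, "grip": 0},
  {"xyz": [0, 0, 0], "roll": 0, "grip": 0},
])

```text
time_s: 14.23
position: [0.5607, -0.0437, 0.1348]
tcp_rot: [[-0.795, -0.606, 0.0], [-0.606, 0.795, -0.0], [-0.0, -0.0, -1.0]]
force: [-1.4, 0.2, 3.0]
opening: 0.249
grasp_force: 30.0
```

move_arm([
  {"xyz": [0, 0, 0.5], "roll": 0, "grip": 0},
  {"xyz": [0, 0, 0], "roll": 0, "grip": 0},
])

```text
time_s: 14.4
position: [0.5607, -0.0437, 0.1341]
tcp_rot: [[-0.795, -0.606, 0.0], [-0.606, 0.795, 0.0], [-0.0, 0.0, -1.0]]
force: [-1.6, -0.5, 4.0]
opening: 0.256
grasp_force: 30.0
```

move_arm([
  {"xyz": [0, 0, -5.5], "roll": 0, "grip": 0},
  {"xyz": [-19, 8, 0], "roll": 0, "grip": 0},
  {"xyz": [-20, 8.2, 0], "roll": 0, "grip": 0},
  {"xyz": [-19.8, 8.1, 0], "roll": 0, "grip": 0},
  {"xyz": [0, 0, 0], "roll": 0, "grip": 0},
])

```text
time_s: 14.82
position: [0.595, 0.0139, 0.1393]
tcp_rot: [[-0.794, -0.608, 0.003], [-0.608, 0.794, 0.001], [-0.003, -0.001, -1.0]]
force: [0.0, -0.0, -2.3]
opening: 0.251
grasp_force: 30.0
```

move_arm([
  {"xyz": [0, 0, 0], "roll": 0, "grip": 0},
  {"xyz": [0, 0, 1], "roll": 0, "grip": 0},
  {"xyz": [0, 0, 1], "roll": 0, "grip": 0},
  {"xyz": [0, 0, 0], "roll": 0, "grip": 0},
])

```text
time_s: 15.15
position: [0.5921, 0.0105, 0.137]
tcp_rot: [[-0.796, -0.605, -0.001], [-0.605, 0.796, -0.0], [0.001, 0.001, -1.0]]
force: [0.3, -0.1, -2.4]
opening: 0.25
grasp_force: 30.0
```

move_arm([
  {"xyz": [0, 0, 1], "roll": 0, "grip": 0},
  {"xyz": [0, 0, 0], "roll": 0, "grip": 0},
])

```text
time_s: 15.32
position: [0.5925, 0.0107, 0.1363]
tcp_rot: [[-0.796, -0.605, -0.0], [-0.605, 0.796, 0.0], [0.0, 0.0, -1.0]]
force: [-0.7, -0.5, -2.0]
opening: 0.256
grasp_force: 30.0
```

move_arm([
  {"xyz": [0, 0, 0.7], "roll": 0, "grip": 0},
  {"xyz": [0, 0, 0], "roll": 0, "grip": 0},
])

```text
time_s: 15.48
position: [0.5927, 0.011, 0.1358]
tcp_rot: [[-0.796, -0.606, -0.0], [-0.606, 0.796, 0.0], [0.0, 0.0, -1.0]]
force: [-0.1, -0.2, -2.2]
opening: 0.251
grasp_force: 30.0
```

move_arm([
  {"xyz": [0, 0, 0.6], "roll": 0, "grip": 0},
  {"xyz": [0, 0, 0], "roll": 0, "grip": 0},
])

```text
time_s: 15.65
position: [0.5928, 0.0112, 0.1352]
tcp_rot: [[-0.796, -0.606, -0.0], [-0.606, 0.796, -0.0], [0.0, 0.0, -1.0]]
force: [0.3, 0.4, -1.6]
opening: 0.248
grasp_force: 30.0
```

move_arm([
  {"xyz": [0, 0, 0.5], "roll": 0, "grip": 0},
  {"xyz": [0, 0, 0], "roll": 0, "grip": 0},
])

```text
time_s: 15.82
position: [0.5928, 0.0113, 0.1346]
tcp_rot: [[-0.795, -0.606, -0.0], [-0.606, 0.795, 0.0], [0.0, 0.0, -1.0]]
force: [-0.2, 0.2, -1.8]
opening: 0.251
grasp_force: 30.0
```

move_arm([
  {"xyz": [0, 0, 0.5], "roll": 0, "grip": 0},
  {"xyz": [0, 0, 0], "roll": 0, "grip": 0},
])

```text
time_s: 15.98
position: [0.5928, 0.0113, 0.1345]
tcp_rot: [[-0.795, -0.606, 0.0], [-0.606, 0.795, -0.0], [-0.0, -0.0, -1.0]]
force: [-0.4, -1.4, -0.2]
opening: 0.245
grasp_force: 30.0
```

move_arm([
  {"xyz": [0, 0, 0.5], "roll": 0, "grip": 0},
  {"xyz": [0, 0, 0], "roll": 0, "grip": 0},
])

```text
time_s: 16.15
position: [0.5928, 0.0113, 0.1342]
tcp_rot: [[-0.795, -0.606, 0.0], [-0.606, 0.795, -0.0], [-0.0, -0.0, -1.0]]
force: [-1.5, 0.0, 2.2]
opening: 0.25
grasp_force: 30.0
```

move_arm([
  {"xyz": [0, 0, 0.4], "roll": 0, "grip": 0},
  {"xyz": [0, 0, 0], "roll": 0, "grip": 0},
])

```text
time_s: 16.32
position: [0.5929, 0.0113, 0.1338]
tcp_rot: [[-0.795, -0.606, 0.0], [-0.606, 0.795, -0.0], [-0.0, -0.0, -1.0]]
force: [-1.3, 1.0, 3.3]
opening: 0.249
grasp_force: 30.0
```

move_arm([
  {"xyz": [0, 0, 0.5], "roll": 0, "grip": 0},
  {"xyz": [0, 0, 0], "roll": 0, "grip": 0},
])

```text
time_s: 16.48
position: [0.5929, 0.0113, 0.1331]
tcp_rot: [[-0.795, -0.606, 0.0], [-0.606, 0.795, -0.0], [-0.0, -0.0, -1.0]]
force: [-1.4, 0.1, 3.6]
opening: 0.252
grasp_force: 30.0
```

move_arm([
  {"xyz": [0, 0, 0.3], "roll": 0, "grip": 0},
  {"xyz": [0, 0, 0], "roll": 0, "grip": 0},
])

```text
time_s: 16.65
position: [0.5929, 0.0112, 0.1326]
tcp_rot: [[-0.795, -0.606, 0.0], [-0.606, 0.795, -0.0], [-0.0, -0.0, -1.0]]
force: [-1.1, -1.1, 3.5]
opening: 0.25
grasp_force: 30.0
```

move_arm([
  {"xyz": [0, 0, -6.5], "roll": 0, "grip": 0},
  {"xyz": [10.8, -25.2, 0], "roll": 0, "grip": 0},
  {"xyz": [12, -28, 0], "roll": 0, "grip": 0},
  {"xyz": [12, -29, 0], "roll": 0, "grip": 0},
  {"xyz": [0, 0, 0], "roll": 0, "grip": 0},
])

```text
time_s: 17.07
position: [0.6179, -0.0814, 0.1389]
tcp_rot: [[-0.798, -0.603, 0.005], [-0.603, 0.798, -0.004], [-0.001, -0.007, -1.0]]
force: [0.1, 0.0, -1.1]
opening: 0.252
grasp_force: 30.0
```

move_arm([
  {"xyz": [0, 0, 0], "roll": 0, "grip": 0},
  {"xyz": [0, 0, 1], "roll": 0, "grip": 0},
  {"xyz": [0, 0, 1], "roll": 0, "grip": 0},
  {"xyz": [0, 0, 0], "roll": 0, "grip": 0},
])

```text
time_s: 17.4
position: [0.6142, -0.074, 0.1364]
tcp_rot: [[-0.795, -0.607, -0.002], [-0.607, 0.795, 0.001], [0.001, 0.001, -1.0]]
force: [-0.3, 1.0, -2.8]
opening: 0.251
grasp_force: 30.0
```

move_arm([
  {"xyz": [0, 0, 1], "roll": 0, "grip": 0},
  {"xyz": [0, 0, 0.7], "roll": 0, "grip": 0},
  {"xyz": [0, 0, 0], "roll": 0, "grip": 0},
])

```text
time_s: 17.65
position: [0.6148, -0.0746, 0.1352]
tcp_rot: [[-0.795, -0.607, -0.0], [-0.607, 0.795, 0.0], [0.0, 0.0, -1.0]]
force: [0.9, -0.6, -1.4]
opening: 0.248
grasp_force: 30.0
```

move_arm([
  {"xyz": [0, 0, 0.6], "roll": 0, "grip": 0},
  {"xyz": [0, 0, 0], "roll": 0, "grip": 0},
])

```text
time_s: 17.82
position: [0.6149, -0.075, 0.1347]
tcp_rot: [[-0.795, -0.606, -0.0], [-0.606, 0.795, -0.0], [0.0, -0.0, -1.0]]
force: [0.4, -0.4, -1.5]
opening: 0.249
grasp_force: 30.0
```

move_arm([
  {"xyz": [0, 0, 0.6], "roll": 0, "grip": 0},
  {"xyz": [0, 0, 0], "roll": 0, "grip": 0},
])

```text
time_s: 17.98
position: [0.615, -0.0752, 0.1342]
tcp_rot: [[-0.796, -0.606, 0.0], [-0.606, 0.796, 0.0], [-0.0, -0.0, -1.0]]
force: [0.6, 0.3, -1.0]
opening: 0.251
grasp_force: 30.0
```

move_arm([
  {"xyz": [0, 0, 0.6], "roll": 0, "grip": 0},
  {"xyz": [0, 0, 0], "roll": 0, "grip": 0},
])

```text
time_s: 18.15
position: [0.6151, -0.0752, 0.1341]
tcp_rot: [[-0.796, -0.606, 0.0], [-0.606, 0.796, 0.0], [-0.0, -0.0, -1.0]]
force: [-1.5, 1.1, 2.0]
opening: 0.248
grasp_force: 30.0
```

move_arm([
  {"xyz": [0, 0, 0.6], "roll": 0, "grip": 0},
  {"xyz": [0, 0, 0], "roll": 0, "grip": 0},
])

```text
time_s: 18.32
position: [0.6151, -0.0752, 0.1335]
tcp_rot: [[-0.795, -0.606, 0.001], [-0.606, 0.795, -0.0], [-0.0, -0.0, -1.0]]
force: [-0.9, 1.1, 4.0]
opening: 0.253
grasp_force: 30.0
```

move_arm([
  {"xyz": [0, 0, 0.6], "roll": 0, "grip": 0},
  {"xyz": [0, 0, 0], "roll": 0, "grip": 0},
])

```text
time_s: 18.48
position: [0.6151, -0.0753, 0.1327]
tcp_rot: [[-0.795, -0.606, 0.001], [-0.606, 0.795, -0.0], [-0.0, -0.0, -1.0]]
force: [-0.6, -0.4, 5.1]
opening: 0.25
grasp_force: 30.0
```

move_arm([
  {"xyz": [0, 0, 0.4], "roll": 0, "grip": 0},
  {"xyz": [0, 0, 0], "roll": 0, "grip": 0},
])

```text
time_s: 18.65
position: [0.6151, -0.0753, 0.1323]
tcp_rot: [[-0.796, -0.606, 0.0], [-0.606, 0.796, -0.0], [-0.0, -0.0, -1.0]]
force: [-1.9, 0.7, 5.9]
opening: 0.251
grasp_force: 30.0
```

move_arm([
  {"xyz": [0, 0, -5.5], "roll": 0, "grip": 0},
  {"xyz": [-19, 8, 0], "roll": 0, "grip": 0},
  {"xyz": [-20, 8.3, 0], "roll": 0, "grip": 0},
  {"xyz": [-19.9, 8.3, 0], "roll": 0, "grip": 0},
  {"xyz": [0, 0, 0], "roll": 0, "grip": 0},
])

```text
time_s: 19.07
position: [0.6486, -0.0168, 0.1368]
tcp_rot: [[-0.794, -0.608, 0.002], [-0.608, 0.794, 0.002], [-0.003, 0.0, -1.0]]
force: [0.4, -0.7, -2.4]
opening: 0.252
grasp_force: 30.0
```

move_arm([
  {"xyz": [0, 0, 0], "roll": 0, "grip": 0},
  {"xyz": [0, 0, 1], "roll": 0, "grip": 0},
  {"xyz": [0, 0, 1], "roll": 0, "grip": 0},
  {"xyz": [0, 0, 0], "roll": 0, "grip": 0},
])

```text
time_s: 19.4
position: [0.6462, -0.0208, 0.1348]
tcp_rot: [[-0.796, -0.605, -0.001], [-0.605, 0.796, -0.0], [0.001, 0.001, -1.0]]
force: [-0.4, -0.4, -3.4]
opening: 0.252
grasp_force: 30.0
```

move_arm([
  {"xyz": [0, 0, 1], "roll": 0, "grip": 0},
  {"xyz": [0, 0, 0.7], "roll": 0, "grip": 0},
  {"xyz": [0, 0, 0], "roll": 0, "grip": 0},
])

```text
time_s: 19.65
position: [0.6466, -0.0204, 0.1335]
tcp_rot: [[-0.796, -0.605, -0.0], [-0.605, 0.796, 0.0], [0.0, 0.0, -1.0]]
force: [0.2, 0.1, -1.4]
opening: 0.249
grasp_force: 30.0
```

move_arm([
  {"xyz": [0, 0, 0.6], "roll": 0, "grip": 0},
  {"xyz": [0, 0, 0], "roll": 0, "grip": 0},
])

```text
time_s: 19.82
position: [0.6468, -0.0201, 0.133]
tcp_rot: [[-0.796, -0.606, -0.0], [-0.606, 0.796, -0.0], [0.0, 0.0, -1.0]]
force: [0.4, 0.2, -1.5]
opening: 0.254
grasp_force: 30.0
```

move_arm([
  {"xyz": [0, 0, 0.6], "roll": 0, "grip": 0},
  {"xyz": [0, 0, 0], "roll": 0, "grip": 0},
])

```text
time_s: 19.98
position: [0.647, -0.02, 0.1327]
tcp_rot: [[-0.795, -0.606, 0.0], [-0.606, 0.795, -0.0], [-0.0, -0.0, -1.0]]
force: [-0.2, -0.4, -1.8]
opening: 0.254
grasp_force: 30.0
```

move_arm([
  {"xyz": [0, 0, 0.6], "roll": 0, "grip": 0},
  {"xyz": [0, 0, 0], "roll": 0, "grip": 0},
])

```text
time_s: 20.15
position: [0.647, -0.02, 0.1326]
tcp_rot: [[-0.795, -0.606, 0.0], [-0.606, 0.795, -0.0], [-0.0, -0.0, -1.0]]
force: [-0.8, 0.0, 2.4]
opening: 0.252
grasp_force: 30.0
```

move_arm([
  {"xyz": [0, 0, 0.6], "roll": 0, "grip": 0},
  {"xyz": [0, 0, 0], "roll": 0, "grip": 0},
])

```text
time_s: 20.32
position: [0.647, -0.02, 0.1321]
tcp_rot: [[-0.795, -0.606, 0.001], [-0.606, 0.795, -0.0], [-0.0, -0.001, -1.0]]
force: [-2.0, 0.5, 4.6]
opening: 0.25
grasp_force: 30.0
```

move_arm([
  {"xyz": [0, 0, 0.5], "roll": 0, "grip": 0},
  {"xyz": [0, 0, 0], "roll": 0, "grip": 0},
])

```text
time_s: 20.48
position: [0.647, -0.02, 0.1314]
tcp_rot: [[-0.795, -0.606, 0.001], [-0.606, 0.795, -0.0], [-0.0, -0.001, -1.0]]
force: [-1.1, 0.4, 4.2]
opening: 0.256
grasp_force: 30.0
```

move_arm([
  {"xyz": [0, 0, 0.4], "roll": 0, "grip": 0},
  {"xyz": [0, 0, 0], "roll": 0, "grip": 0},
])

```text
time_s: 20.65
position: [0.6471, -0.02, 0.1308]
tcp_rot: [[-0.795, -0.606, 0.001], [-0.606, 0.795, -0.0], [-0.0, -0.0, -1.0]]
force: [-1.0, 0.2, 3.7]
opening: 0.254
grasp_force: 30.0
```

move_arm([
  {"xyz": [0, 0, -6.5], "roll": 0, "grip": 0},
  {"xyz": [27, 11.2, 0], "roll": 0, "grip": 0},
  {"xyz": [28, 11.5, 0], "roll": 0, "grip": 0},
  {"xyz": [28.3, 11.5, 0], "roll": 0, "grip": 0},
  {"xyz": [0, 0, 0], "roll": 0, "grip": 0},
])

```text
time_s: 21.07
position: [0.5516, -0.0426, 0.1352]
tcp_rot: [[-0.796, -0.605, -0.012], [-0.605, 0.796, 0.003], [0.008, 0.01, -1.0]]
force: [-0.9, 0.7, -3.2]
opening: 0.252
grasp_force: 30.0
```

move_arm([
  {"xyz": [0, 0, 0], "roll": 0, "grip": 0},
  {"xyz": [0, 0, 1], "roll": 0, "grip": 0},
  {"xyz": [0, 0, 1], "roll": 0, "grip": 0},
  {"xyz": [0, 0, 0], "roll": 0, "grip": 0},
])

```text
time_s: 21.4
position: [0.5611, -0.0432, 0.1347]
tcp_rot: [[-0.795, -0.606, 0.001], [-0.606, 0.795, -0.0], [-0.001, -0.001, -1.0]]
force: [-0.7, -0.2, -2.1]
opening: 0.25
grasp_force: 30.0
```

move_arm([
  {"xyz": [0, 0, 1], "roll": 0, "grip": 0},
  {"xyz": [0, 0, 0.7], "roll": 0, "grip": 0},
  {"xyz": [0, 0, 0], "roll": 0, "grip": 0},
])

```text
time_s: 21.65
position: [0.5601, -0.0431, 0.1329]
tcp_rot: [[-0.795, -0.606, -0.0], [-0.606, 0.795, 0.0], [0.0, 0.0, -1.0]]
force: [-0.0, -0.4, -2.1]
opening: 0.253
grasp_force: 30.0
```

move_arm([
  {"xyz": [0, 0, 0.6], "roll": 0, "grip": 0},
  {"xyz": [0, 0, 0], "roll": 0, "grip": 0},
])

```text
time_s: 21.82
position: [0.5601, -0.0431, 0.1327]
tcp_rot: [[-0.795, -0.606, 0.0], [-0.606, 0.795, 0.0], [-0.0, -0.0, -1.0]]
force: [0.1, 0.5, -1.1]
opening: 0.253
grasp_force: 30.0
```

move_arm([
  {"xyz": [0, 0, 0.6], "roll": 0, "grip": 0},
  {"xyz": [0, 0, 0], "roll": 0, "grip": 0},
])

```text
time_s: 21.98
position: [0.5601, -0.0432, 0.1325]
tcp_rot: [[-0.796, -0.606, 0.001], [-0.606, 0.796, 0.0], [-0.0, -0.0, -1.0]]
force: [-0.6, -0.1, 1.4]
opening: 0.253
grasp_force: 30.0
```

move_arm([
  {"xyz": [0, 0, 0.6], "roll": 0, "grip": 0},
  {"xyz": [0, 0, 0], "roll": 0, "grip": 0},
])

```text
time_s: 22.15
position: [0.56, -0.0432, 0.1318]
tcp_rot: [[-0.796, -0.606, 0.001], [-0.606, 0.796, 0.0], [-0.0, -0.0, -1.0]]
force: [-0.9, 1.1, 3.5]
opening: 0.251
grasp_force: 30.0
```

move_arm([
  {"xyz": [0, 0, 0.6], "roll": 0, "grip": 0},
  {"xyz": [0, 0, 0], "roll": 0, "grip": 0},
])

```text
time_s: 22.32
position: [0.5599, -0.0432, 0.131]
tcp_rot: [[-0.796, -0.606, 0.0], [-0.606, 0.796, 0.0], [-0.0, -0.0, -1.0]]
force: [-0.6, 1.1, 3.6]
opening: 0.25
grasp_force: 30.0
```

move_arm([
  {"xyz": [0, 0, 0.5], "roll": 0, "grip": 0},
  {"xyz": [0, 0, 0], "roll": 0, "grip": 0},
])

```text
time_s: 22.48
position: [0.5599, -0.0432, 0.1304]
tcp_rot: [[-0.795, -0.606, 0.0], [-0.606, 0.795, 0.0], [-0.0, -0.0, -1.0]]
force: [-0.5, 1.8, 4.3]
opening: 0.25
grasp_force: 30.0
```

```bash
python3 -c "
from h import *
brief()"
```

```text
t 22.48 p [ 0.5599 -0.0432  0.1304] yang 127.3 tilt [0.0002 0.0001] F [-0.5  1.8  4.3] op 0.25 gf 30.0 q6 -143.1
```

move_arm([
  {"xyz": [0, 0, -5.5], "roll": 0, "grip": 0},
  {"xyz": [-19, 7.8, 0], "roll": 0, "grip": 0},
  {"xyz": [-20.2, 7.8, 0], "roll": 0, "grip": 0},
  {"xyz": [-20, 7.8, 0], "roll": 0, "grip": 0},
  {"xyz": [0, 0, 0], "roll": 0, "grip": 0},
])

```text
time_s: 22.9
position: [0.5949, 0.0137, 0.1355]
tcp_rot: [[-0.794, -0.608, 0.003], [-0.608, 0.794, 0.001], [-0.003, -0.001, -1.0]]
force: [-0.3, 1.0, -1.8]
opening: 0.251
grasp_force: 30.0
```

move_arm([
  {"xyz": [0, 0, 0], "roll": 0, "grip": 0},
  {"xyz": [0, 0, 1], "roll": 0, "grip": 0},
  {"xyz": [0, 0, 1], "roll": 0, "grip": 0},
  {"xyz": [0, 0, 1], "roll": 0, "grip": 0},
  {"xyz": [0, 0, 0], "roll": 0, "grip": 0},
])

```text
time_s: 23.32
position: [0.5922, 0.0106, 0.1324]
tcp_rot: [[-0.796, -0.605, -0.001], [-0.605, 0.796, 0.0], [0.001, 0.001, -1.0]]
force: [-0.1, 0.0, -2.3]
opening: 0.252
grasp_force: 30.0
```

move_arm([
  {"xyz": [0, 0, 0.7], "roll": 0, "grip": 0},
  {"xyz": [0, 0, 0.5], "roll": 0, "grip": 0},
  {"xyz": [0, 0, 0], "roll": 0, "grip": 0},
])

```text
time_s: 23.57
position: [0.5927, 0.011, 0.1315]
tcp_rot: [[-0.796, -0.606, -0.0], [-0.606, 0.796, 0.0], [0.0, 0.0, -1.0]]
force: [-0.0, 1.2, -2.4]
opening: 0.249
grasp_force: 30.0
```

move_arm([
  {"xyz": [0, 0, 0.5], "roll": 0, "grip": 0},
  {"xyz": [0, 0, 0], "roll": 0, "grip": 0},
])

```text
time_s: 23.73
position: [0.5928, 0.0112, 0.1311]
tcp_rot: [[-0.796, -0.606, -0.0], [-0.606, 0.796, -0.0], [0.0, 0.0, -1.0]]
force: [0.9, -0.2, -2.6]
opening: 0.252
grasp_force: 30.0
```

move_arm([
  {"xyz": [0, 0, 0.4], "roll": 0, "grip": 0},
  {"xyz": [0, 0, 0], "roll": 0, "grip": 0},
])

```text
time_s: 23.9
position: [0.5929, 0.0113, 0.1308]
tcp_rot: [[-0.795, -0.606, 0.0], [-0.606, 0.795, -0.0], [-0.0, -0.0, -1.0]]
force: [-0.0, 0.7, -2.8]
opening: 0.249
grasp_force: 30.0
```

move_arm([
  {"xyz": [0, 0, 0.4], "roll": 0, "grip": 0},
  {"xyz": [0, 0, 0], "roll": 0, "grip": 0},
])

```text
time_s: 24.07
position: [0.5929, 0.0113, 0.1307]
tcp_rot: [[-0.795, -0.606, 0.0], [-0.606, 0.795, -0.0], [-0.0, -0.0, -1.0]]
force: [-0.4, -0.4, 0.8]
opening: 0.253
grasp_force: 30.0
```

move_arm([
  {"xyz": [0, 0, 0.4], "roll": 0, "grip": 0},
  {"xyz": [0, 0, 0], "roll": 0, "grip": 0},
])

```text
time_s: 24.23
position: [0.5929, 0.0112, 0.1305]
tcp_rot: [[-0.795, -0.606, 0.0], [-0.606, 0.795, -0.0], [-0.0, -0.0, -1.0]]
force: [-0.2, -0.4, 3.4]
opening: 0.251
grasp_force: 30.0
```

move_arm([
  {"xyz": [0, 0, 0.4], "roll": 0, "grip": 0},
  {"xyz": [0, 0, 0], "roll": 0, "grip": 0},
])

```text
time_s: 24.4
position: [0.5929, 0.0112, 0.1303]
tcp_rot: [[-0.795, -0.606, 0.0], [-0.606, 0.795, -0.0], [-0.0, -0.0, -1.0]]
force: [-1.4, 0.4, 5.4]
opening: 0.252
grasp_force: 30.0
```

move_arm([
  {"xyz": [0, 0, 0.15], "roll": 0, "grip": 0},
  {"xyz": [0, 0, 0], "roll": 0, "grip": 0},
])

```text
time_s: 24.57
position: [0.5929, 0.0113, 0.1302]
tcp_rot: [[-0.795, -0.606, 0.001], [-0.606, 0.795, -0.0], [-0.0, -0.0, -1.0]]
force: [-2.5, 0.2, 7.0]
opening: 0.254
grasp_force: 30.0
```

move_arm([
  {"xyz": [0, 0, 0], "roll": 0, "grip": 0},
])

```text
time_s: 24.65
position: [0.5929, 0.0112, 0.1302]
tcp_rot: [[-0.795, -0.606, 0.001], [-0.606, 0.795, -0.0], [-0.0, -0.001, -1.0]]
force: [-1.4, 0.1, 6.5]
opening: 0.252
grasp_force: 30.0
```

move_arm([
  {"xyz": [0, 0, -6], "roll": 0, "grip": 0},
  {"xyz": [10.8, -25.2, 0], "roll": 0, "grip": 0},
  {"xyz": [12, -28, 0], "roll": 0, "grip": 0},
  {"xyz": [12, -29, 0], "roll": 0, "grip": 0},
  {"xyz": [0, 0, 0], "roll": 0, "grip": 0},
])

```text
time_s: 25.07
position: [0.6179, -0.0813, 0.1355]
tcp_rot: [[-0.798, -0.603, 0.005], [-0.603, 0.798, -0.004], [-0.001, -0.007, -1.0]]
force: [0.9, 0.3, -1.8]
opening: 0.248
grasp_force: 30.0
```

move_arm([
  {"xyz": [0, 0, 0], "roll": 0, "grip": 0},
  {"xyz": [0, 0, 1], "roll": 0, "grip": 0},
  {"xyz": [0, 0, 1], "roll": 0, "grip": 0},
  {"xyz": [0, 0, 1], "roll": 0, "grip": 0},
  {"xyz": [0, 0, 0], "roll": 0, "grip": 0},
])

```text
time_s: 25.48
position: [0.6144, -0.074, 0.1319]
tcp_rot: [[-0.795, -0.607, -0.001], [-0.607, 0.795, 0.001], [0.001, 0.001, -1.0]]
force: [0.8, 0.4, -2.2]
opening: 0.25
grasp_force: 30.0
```

move_arm([
  {"xyz": [0, 0, 0.7], "roll": 0, "grip": 0},
  {"xyz": [0, 0, 0.6], "roll": 0, "grip": 0},
  {"xyz": [0, 0, 0], "roll": 0, "grip": 0},
])

```text
time_s: 25.73
position: [0.6148, -0.0748, 0.131]
tcp_rot: [[-0.795, -0.606, -0.0], [-0.606, 0.795, 0.0], [0.0, 0.0, -1.0]]
force: [0.1, 0.3, -1.6]
opening: 0.249
grasp_force: 30.0
```

move_arm([
  {"xyz": [0, 0, 0.5], "roll": 0, "grip": 0},
  {"xyz": [0, 0, 0], "roll": 0, "grip": 0},
])

```text
time_s: 25.9
position: [0.615, -0.0751, 0.1306]
tcp_rot: [[-0.795, -0.606, 0.0], [-0.606, 0.795, 0.0], [-0.0, -0.0, -1.0]]
force: [0.1, 0.8, -1.5]
opening: 0.247
grasp_force: 30.0
```

move_arm([
  {"xyz": [0, 0, 0.4], "roll": 0, "grip": 0},
  {"xyz": [0, 0, 0], "roll": 0, "grip": 0},
])

```text
time_s: 26.07
position: [0.615, -0.0752, 0.1305]
tcp_rot: [[-0.796, -0.606, 0.0], [-0.606, 0.796, 0.0], [-0.0, -0.0, -1.0]]
force: [-0.4, 1.0, -0.1]
opening: 0.248
grasp_force: 30.0
```

move_arm([
  {"xyz": [0, 0, 0.4], "roll": 0, "grip": 0},
  {"xyz": [0, 0, 0], "roll": 0, "grip": 0},
])

```text
time_s: 26.23
position: [0.615, -0.0752, 0.1304]
tcp_rot: [[-0.795, -0.606, 0.0], [-0.606, 0.795, 0.0], [-0.0, -0.0, -1.0]]
force: [-1.3, 1.3, 2.7]
opening: 0.251
grasp_force: 30.0
```

move_arm([
  {"xyz": [0, 0, 0.3], "roll": 0, "grip": 0},
  {"xyz": [0, 0, 0], "roll": 0, "grip": 0},
])

```text
time_s: 26.4
position: [0.615, -0.0752, 0.1304]
tcp_rot: [[-0.795, -0.606, 0.0], [-0.606, 0.795, -0.0], [-0.0, -0.0, -1.0]]
force: [-1.7, 0.7, 5.2]
opening: 0.25
grasp_force: 30.0
```

move_arm([
  {"xyz": [0, 0, 0.2], "roll": 0, "grip": 0},
  {"xyz": [0, 0, 0], "roll": 0, "grip": 0},
])

```text
time_s: 26.57
position: [0.6151, -0.0752, 0.1303]
tcp_rot: [[-0.795, -0.606, 0.001], [-0.606, 0.795, -0.0], [-0.0, -0.0, -1.0]]
force: [-2.5, 0.9, 6.0]
opening: 0.254
grasp_force: 30.0
```

move_arm([
  {"xyz": [0, 0, 0.12], "roll": 0, "grip": 0},
  {"xyz": [0, 0, 0], "roll": 0, "grip": 0},
])

```text
time_s: 26.73
position: [0.615, -0.0752, 0.1303]
tcp_rot: [[-0.795, -0.606, 0.001], [-0.606, 0.795, -0.0], [-0.0, -0.0, -1.0]]
force: [-1.9, 0.8, 6.7]
opening: 0.256
grasp_force: 30.0
```

move_arm([
  {"xyz": [0, 0, -5.5], "roll": 0, "grip": 0},
  {"xyz": [-19, 8, 0], "roll": 0, "grip": 0},
  {"xyz": [-20, 8.3, 0], "roll": 0, "grip": 0},
  {"xyz": [-19.9, 8.3, 0], "roll": 0, "grip": 0},
  {"xyz": [0, 0, 0], "roll": 0, "grip": 0},
])

```text
time_s: 27.15
position: [0.6489, -0.0168, 0.1344]
tcp_rot: [[-0.794, -0.608, 0.003], [-0.608, 0.794, 0.001], [-0.003, -0.001, -1.0]]
force: [0.4, -0.0, -2.1]
opening: 0.246
grasp_force: 30.0
```

move_arm([
  {"xyz": [0, 0, 0], "roll": 0, "grip": 0},
  {"xyz": [0, 0, 1], "roll": 0, "grip": 0},
  {"xyz": [0, 0, 1], "roll": 0, "grip": 0},
  {"xyz": [0, 0, 1], "roll": 0, "grip": 0},
  {"xyz": [0, 0, 0], "roll": 0, "grip": 0},
])

```text
time_s: 27.57
position: [0.6463, -0.0207, 0.1312]
tcp_rot: [[-0.796, -0.605, -0.001], [-0.605, 0.796, 0.0], [0.001, 0.001, -1.0]]
force: [-0.3, -0.1, -1.7]
opening: 0.248
grasp_force: 30.0
```

move_arm([
  {"xyz": [0, 0, 0.6], "roll": 0, "grip": 0},
  {"xyz": [0, 0, 0.4], "roll": 0, "grip": 0},
  {"xyz": [0, 0, 0], "roll": 0, "grip": 0},
])

```text
time_s: 27.82
position: [0.6468, -0.0203, 0.1307]
tcp_rot: [[-0.796, -0.606, 0.0], [-0.606, 0.796, -0.0], [0.0, -0.0, -1.0]]
force: [0.1, 0.3, -2.3]
opening: 0.251
grasp_force: 30.0
```

move_arm([
  {"xyz": [0, 0, 0.4], "roll": 0, "grip": 0},
  {"xyz": [0, 0, 0], "roll": 0, "grip": 0},
])

```text
time_s: 27.98
position: [0.6469, -0.0202, 0.1306]
tcp_rot: [[-0.795, -0.606, 0.0], [-0.606, 0.795, -0.0], [0.0, -0.0, -1.0]]
force: [-0.7, -0.6, -0.6]
opening: 0.249
grasp_force: 30.0
```

move_arm([
  {"xyz": [0, 0, 0.4], "roll": 0, "grip": 0},
  {"xyz": [0, 0, 0], "roll": 0, "grip": 0},
])

```text
time_s: 28.15
position: [0.647, -0.0202, 0.1305]
tcp_rot: [[-0.795, -0.606, 0.0], [-0.606, 0.795, -0.001], [0.0, -0.001, -1.0]]
force: [-1.2, -1.2, 3.4]
opening: 0.251
grasp_force: 30.0
```

move_arm([
  {"xyz": [0, 0, 0.4], "roll": 0, "grip": 0},
  {"xyz": [0, 0, 0], "roll": 0, "grip": 0},
])

```text
time_s: 28.32
position: [0.647, -0.0201, 0.1302]
tcp_rot: [[-0.795, -0.606, 0.0], [-0.606, 0.795, -0.001], [-0.0, -0.001, -1.0]]
force: [-1.2, -0.2, 4.3]
opening: 0.248
grasp_force: 30.0
```

move_arm([
  {"xyz": [0, 0, 0.2], "roll": 0, "grip": 0},
  {"xyz": [0, 0, 0], "roll": 0, "grip": 0},
])

```text
time_s: 28.48
position: [0.647, -0.0202, 0.1302]
tcp_rot: [[-0.795, -0.606, 0.0], [-0.606, 0.795, -0.001], [-0.0, -0.001, -1.0]]
force: [-2.8, -1.0, 6.1]
opening: 0.249
grasp_force: 30.0
```

move_arm([
  {"xyz": [0, 0, 0.12], "roll": 0, "grip": 0},
  {"xyz": [0, 0, 0], "roll": 0, "grip": 0},
])

```text
time_s: 28.65
position: [0.647, -0.0202, 0.1302]
tcp_rot: [[-0.795, -0.606, 0.001], [-0.606, 0.795, -0.001], [-0.0, -0.001, -1.0]]
force: [-2.8, -0.7, 5.7]
opening: 0.255
grasp_force: 30.0
```

move_arm([
  {"xyz": [0, 0, -6.5], "roll": 0, "grip": 0},
  {"xyz": [27, 11.2, 0], "roll": 0, "grip": 0},
  {"xyz": [28, 11.5, 0], "roll": 0, "grip": 0},
  {"xyz": [28.3, 11.5, 0], "roll": 0, "grip": 0},
  {"xyz": [0, 0, 0], "roll": 0, "grip": 0},
])

```text
time_s: 29.07
position: [0.5518, -0.0424, 0.1342]
tcp_rot: [[-0.796, -0.605, -0.012], [-0.605, 0.796, 0.003], [0.008, 0.009, -1.0]]
force: [-1.0, 0.6, -3.2]
opening: 0.247
grasp_force: 30.0
```

move_arm([
  {"xyz": [0, 0, 0], "roll": 0, "grip": 0},
  {"xyz": [0, 0, 1], "roll": 0, "grip": 0},
  {"xyz": [0, 0, 1], "roll": 0, "grip": 0},
  {"xyz": [0, 0, 1], "roll": 0, "grip": 0},
  {"xyz": [0, 0, 0], "roll": 0, "grip": 0},
])

```text
time_s: 29.48
position: [0.5607, -0.0431, 0.1323]
tcp_rot: [[-0.795, -0.606, 0.0], [-0.606, 0.795, 0.0], [-0.0, -0.0, -1.0]]
force: [-0.9, -0.6, -2.9]
opening: 0.257
grasp_force: 30.0
```

move_arm([
  {"xyz": [0, 0, 0.7], "roll": 0, "grip": 0},
  {"xyz": [0, 0, 0.6], "roll": 0, "grip": 0},
  {"xyz": [0, 0, 0], "roll": 0, "grip": 0},
])

```text
time_s: 29.73
position: [0.56, -0.0431, 0.1311]
tcp_rot: [[-0.795, -0.606, -0.0], [-0.606, 0.795, 0.0], [0.0, 0.0, -1.0]]
force: [-0.2, 0.4, -1.6]
opening: 0.257
grasp_force: 30.0
```

move_arm([
  {"xyz": [0, 0, 0.5], "roll": 0, "grip": 0},
  {"xyz": [0, 0, 0], "roll": 0, "grip": 0},
])

```text
time_s: 29.9
position: [0.5599, -0.0432, 0.1308]
tcp_rot: [[-0.795, -0.606, 0.0], [-0.606, 0.795, -0.0], [0.0, -0.0, -1.0]]
force: [-0.3, 0.8, -1.8]
opening: 0.249
grasp_force: 30.0
```

move_arm([
  {"xyz": [0, 0, 0.4], "roll": 0, "grip": 0},
  {"xyz": [0, 0, 0], "roll": 0, "grip": 0},
])

```text
time_s: 30.07
position: [0.5599, -0.0432, 0.1305]
tcp_rot: [[-0.796, -0.606, 0.0], [-0.606, 0.796, -0.0], [-0.0, -0.0, -1.0]]
force: [-0.4, -0.1, -1.3]
opening: 0.255
grasp_force: 30.0
```

move_arm([
  {"xyz": [0, 0, 0.4], "roll": 0, "grip": 0},
  {"xyz": [0, 0, 0], "roll": 0, "grip": 0},
])

```text
time_s: 30.23
position: [0.56, -0.0432, 0.1304]
tcp_rot: [[-0.795, -0.606, 0.0], [-0.606, 0.795, -0.0], [-0.0, -0.0, -1.0]]
force: [-0.1, 0.2, -0.4]
opening: 0.25
grasp_force: 30.0
```

move_arm([
  {"xyz": [0, 0, 0.4], "roll": 0, "grip": 0},
  {"xyz": [0, 0, 0], "roll": 0, "grip": 0},
])

```text
time_s: 30.4
position: [0.56, -0.0433, 0.1302]
tcp_rot: [[-0.795, -0.606, 0.0], [-0.606, 0.795, -0.0], [-0.0, -0.0, -1.0]]
force: [-1.3, 0.0, 3.5]
opening: 0.251
grasp_force: 30.0
```

move_arm([
  {"xyz": [0, 0, 0.2], "roll": 0, "grip": 0},
  {"xyz": [0, 0, 0], "roll": 0, "grip": 0},
])

```text
time_s: 30.57
position: [0.56, -0.0433, 0.1301]
tcp_rot: [[-0.795, -0.606, 0.0], [-0.606, 0.795, -0.0], [-0.0, -0.0, -1.0]]
force: [-1.3, 0.0, 6.1]
opening: 0.249
grasp_force: 30.0
```

move_arm([
  {"xyz": [0, 0, 0.15], "roll": 0, "grip": 0},
  {"xyz": [0, 0, 0], "roll": 0, "grip": 0},
])

```text
time_s: 30.73
position: [0.56, -0.0433, 0.1301]
tcp_rot: [[-0.795, -0.606, 0.0], [-0.606, 0.795, -0.0], [-0.0, -0.0, -1.0]]
force: [-2.0, -0.6, 5.6]
opening: 0.25
grasp_force: 30.0
```

move_arm([
  {"xyz": [0, 0, 0.3], "roll": 0, "grip": 0},
  {"xyz": [0, 0, 0], "roll": 0, "grip": 0},
])

```text
time_s: 30.9
position: [0.56, -0.0433, 0.13]
tcp_rot: [[-0.795, -0.606, 0.001], [-0.606, 0.795, -0.0], [-0.0, -0.001, -1.0]]
force: [-1.5, 0.3, 8.4]
opening: 0.254
grasp_force: 30.0
```

move_arm([
  {"xyz": [0, 0, 0.3], "roll": 0, "grip": 0},
  {"xyz": [0, 0, 0], "roll": 0, "grip": 0},
])

```text
time_s: 31.07
position: [0.56, -0.0432, 0.13]
tcp_rot: [[-0.795, -0.606, 0.001], [-0.606, 0.795, -0.0], [-0.0, -0.001, -1.0]]
force: [-3.3, 0.6, 9.0]
opening: 0.25
grasp_force: 30.0
```

move_arm([
  {"xyz": [0, 0, 0.3], "roll": 0, "grip": 0},
  {"xyz": [0, 0, 0], "roll": 0, "grip": 0},
])

```text
time_s: 31.23
position: [0.56, -0.0433, 0.1299]
tcp_rot: [[-0.795, -0.606, 0.001], [-0.606, 0.795, -0.0], [-0.0, -0.001, -1.0]]
force: [-3.0, 0.6, 10.1]
opening: 0.251
grasp_force: 30.0
```

move_arm([
  {"xyz": [0, 0, 0.3], "roll": 0, "grip": 0},
  {"xyz": [0, 0, 0], "roll": 0, "grip": 0},
])

```text
time_s: 31.4
position: [0.56, -0.0433, 0.1298]
tcp_rot: [[-0.795, -0.606, 0.001], [-0.606, 0.795, -0.0], [-0.0, -0.001, -1.0]]
force: [-2.9, 0.7, 11.3]
opening: 0.253
grasp_force: 30.0
```

move_arm([
  {"xyz": [0, 0, 0.3], "roll": 0, "grip": 0},
  {"xyz": [0, 0, 0], "roll": 0, "grip": 0},
])

```text
time_s: 31.57
position: [0.56, -0.0433, 0.1296]
tcp_rot: [[-0.795, -0.606, 0.001], [-0.606, 0.795, -0.0], [-0.0, -0.001, -1.0]]
force: [-4.0, 1.4, 12.1]
opening: 0.247
grasp_force: 30.0
```

move_arm([
  {"xyz": [0, 0, 0.4], "roll": 0, "grip": 0},
  {"xyz": [0, 0, 0], "roll": 0, "grip": 0},
])

```text
time_s: 31.73
position: [0.56, -0.0433, 0.1292]
tcp_rot: [[-0.795, -0.606, 0.001], [-0.606, 0.795, -0.0], [-0.0, -0.001, -1.0]]
force: [-2.9, 1.1, 12.3]
opening: 0.25
grasp_force: 30.0
```

move_arm([
  {"xyz": [0, 0, 0.4], "roll": 0, "grip": 0},
  {"xyz": [0, 0, 0], "roll": 0, "grip": 0},
])

```text
time_s: 31.9
position: [0.56, -0.0433, 0.1289]
tcp_rot: [[-0.795, -0.606, 0.001], [-0.606, 0.795, -0.0], [-0.001, -0.001, -1.0]]
force: [-2.8, 0.5, 13.3]
opening: 0.249
grasp_force: 30.0
```

move_arm([
  {"xyz": [0, 0, 0.4], "roll": 0, "grip": 0},
  {"xyz": [0, 0, 0], "roll": 0, "grip": 0},
])

```text
time_s: 32.07
position: [0.56, -0.0433, 0.1285]
tcp_rot: [[-0.795, -0.606, 0.001], [-0.606, 0.795, -0.0], [-0.0, -0.001, -1.0]]
force: [-4.3, 0.5, 13.6]
opening: 0.253
grasp_force: 30.0
```

move_arm([
  {"xyz": [0, 0, 0.4], "roll": 0, "grip": 0},
  {"xyz": [0, 0, 0], "roll": 0, "grip": 0},
])

```text
time_s: 32.23
position: [0.56, -0.0433, 0.1281]
tcp_rot: [[-0.795, -0.606, 0.001], [-0.606, 0.795, -0.0], [-0.0, -0.001, -1.0]]
force: [-3.4, -0.0, 12.8]
opening: 0.251
grasp_force: 30.0
```

move_arm([
  {"xyz": [0, 0, 0.4], "roll": 0, "grip": 0},
  {"xyz": [0, 0, 0], "roll": 0, "grip": 0},
])

```text
time_s: 32.4
position: [0.56, -0.0433, 0.1277]
tcp_rot: [[-0.795, -0.606, 0.001], [-0.606, 0.795, -0.0], [-0.001, -0.001, -1.0]]
force: [-3.5, 0.7, 12.8]
opening: 0.251
grasp_force: 30.0
```

move_arm([
  {"xyz": [0, 0, 0.4], "roll": 0, "grip": 0},
  {"xyz": [0, 0, 0], "roll": 0, "grip": 0},
])

```text
time_s: 32.57
position: [0.56, -0.0433, 0.1272]
tcp_rot: [[-0.795, -0.606, 0.001], [-0.606, 0.795, -0.0], [-0.0, -0.001, -1.0]]
force: [-3.2, 0.9, 13.1]
opening: 0.247
grasp_force: 30.0
```

move_arm([
  {"xyz": [0, 0, 0.4], "roll": 0, "grip": 0},
  {"xyz": [0, 0, 0], "roll": 0, "grip": 0},
])

```text
time_s: 32.73
position: [0.56, -0.0433, 0.1269]
tcp_rot: [[-0.795, -0.606, 0.001], [-0.606, 0.795, -0.0], [-0.001, -0.001, -1.0]]
force: [-3.3, 0.4, 12.7]
opening: 0.252
grasp_force: 30.0
```

move_arm([
  {"xyz": [0, 0, 0.3], "roll": 0, "grip": 0},
  {"xyz": [0, 0, 0], "roll": 0, "grip": 0},
])

```text
time_s: 32.9
position: [0.56, -0.0433, 0.1268]
tcp_rot: [[-0.795, -0.606, 0.001], [-0.606, 0.795, -0.0], [-0.0, -0.001, -1.0]]
force: [-4.6, -0.1, 14.7]
opening: 0.249
grasp_force: 30.0
```

move_arm([
  {"xyz": [0, 0, 0.3], "roll": 0, "grip": 0},
  {"xyz": [0, 0, 0], "roll": 0, "grip": 0},
])

```text
time_s: 33.07
position: [0.5601, -0.0433, 0.1267]
tcp_rot: [[-0.795, -0.606, 0.001], [-0.606, 0.795, -0.0], [-0.001, -0.001, -1.0]]
force: [-3.9, 1.2, 16.4]
opening: 0.254
grasp_force: 30.0
```

move_arm([
  {"xyz": [0, 0, 0.2], "roll": 0, "grip": 0},
  {"xyz": [0, 0, 0], "roll": 0, "grip": 0},
])

```text
time_s: 33.23
position: [0.5601, -0.0433, 0.1267]
tcp_rot: [[-0.795, -0.606, 0.001], [-0.606, 0.795, -0.001], [-0.001, -0.001, -1.0]]
force: [-4.1, 0.9, 16.6]
opening: 0.256
grasp_force: 30.0
```

move_arm([
  {"xyz": [0, 0, 0.25], "roll": 0, "grip": 0},
  {"xyz": [0, 0, 0], "roll": 0, "grip": 0},
])

```text
time_s: 33.4
position: [0.5601, -0.0433, 0.1266]
tcp_rot: [[-0.795, -0.606, 0.001], [-0.606, 0.795, -0.001], [-0.001, -0.001, -1.0]]
force: [-5.0, 1.2, 18.2]
opening: 0.25
grasp_force: 30.0
```

move_arm([
  {"xyz": [0, 0, 0], "roll": 0, "grip": 0},
  {"xyz": [0, 0, 0], "roll": 0, "grip": 0},
])

```text
time_s: 33.57
position: [0.5601, -0.0433, 0.1267]
tcp_rot: [[-0.795, -0.606, 0.001], [-0.606, 0.795, -0.001], [-0.001, -0.001, -1.0]]
force: [-4.5, 1.1, 18.0]
opening: 0.249
grasp_force: 30.0
```

move_arm([
  {"xyz": [0, 0, -5], "roll": 0, "grip": 0},
  {"xyz": [0, 0, -25], "roll": 0, "grip": 0},
  {"xyz": [-10, -2, -35], "roll": 0, "grip": 0},
  {"xyz": [-25, -4, -35], "roll": 0, "grip": 0},
  {"xyz": [-30, -5, -22], "roll": 0, "grip": 0},
])

```text
time_s: 33.98
position: [0.6178, -0.0135, 0.2476]
tcp_rot: [[-0.796, -0.605, 0.002], [-0.605, 0.796, -0.001], [-0.001, -0.002, -1.0]]
force: [1.1, -1.1, -2.1]
opening: 0.252
grasp_force: 30.0
```

move_arm([
  {"xyz": [-30, -5, 0], "roll": 0, "grip": 0},
  {"xyz": [-24, -5, 0], "roll": 0, "grip": 0},
  {"xyz": [-10, -2, 0], "roll": 0, "grip": 0},
  {"xyz": [0, 0, 0], "roll": 0, "grip": 0},
  {"xyz": [0, 0, 0], "roll": 0, "grip": 0},
])

```text
time_s: 34.4
position: [0.675, 0.0164, 0.2432]
tcp_rot: [[-0.795, -0.607, -0.003], [-0.607, 0.795, -0.0], [0.002, 0.002, -1.0]]
force: [-0.4, -0.6, -2.3]
opening: 0.251
grasp_force: 30.0
```

```bash
python3 - <<'E'
from h import *
brief()
p,d=bot.capture('wrist'); cv2.imwrite('pics/w3.png',p[:,:,::-1]); np.save('w3.npy',d)
fitcup(d,zlo=.062,zhi=.08)
print('above drop TCP',goto(.4401,.2573))
E
```

```text
t 34.4 p [0.675  0.0164 0.2432] yang 127.3 tilt [-0.0026 -0.0001] F [-0.4 -0.6 -2.3] op 0.251 gf 30.0 q6 -135.4
cup c [ 0.6066 -0.0364] R 56.1 top z 0.0729 slope [-0.0016  0.0008] mag 0.0018 up-dir deg 153.0 n 8163
face z 0.0545 slope [-0.0017  0.0012] 2586
above drop TCP [ 40.2 333.9   0.7]
```

View pics/w3.png

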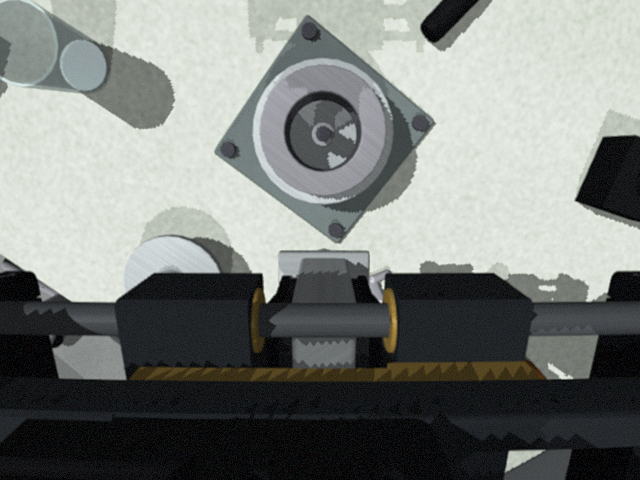

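The picture shows the flange sitting lower, centred at about (324,131). Its fitted plane is parallel to the housing face and it has dropped about 11 mm in all. Next I return the drift.

move_arm([
  {"xyz": [2, 18, 0], "roll": 0, "grip": 0},
  {"xyz": [4.2, 34, 0], "roll": 0, "grip": 0},
  {"xyz": [4.4, 37, 0], "roll": 0, "grip": 0},
  {"xyz": [4.4, 37, 0], "roll": 0, "grip": 0},
  {"xyz": [4.4, 37, 0], "roll": 0, "grip": 0},
])

```text
time_s: 34.87
position: [0.5588, 0.134, 0.2444]
tcp_rot: [[-0.797, -0.604, -0.002], [-0.604, 0.797, -0.0], [0.001, 0.001, -1.0]]
force: [0.4, 0.6, -2.7]
opening: 0.253
grasp_force: 30.0
```

move_arm([
  {"xyz": [4.4, 37, 0], "roll": 0, "grip": 0},
  {"xyz": [4.4, 37, 0], "roll": 0, "grip": 0},
  {"xyz": [4.4, 37, 0], "roll": 0, "grip": 0},
  {"xyz": [4.2, 34, 10], "roll": 0, "grip": 0},
  {"xyz": [3.4, 25.9, 20], "roll": 0, "grip": 0},
])

```text
time_s: 35.28
position: [0.4398, 0.2586, 0.2166]
tcp_rot: [[-0.795, -0.606, 0.004], [-0.606, 0.795, 0.002], [-0.004, -0.001, -1.0]]
force: [-0.2, 1.5, -3.1]
opening: 0.245
grasp_force: 30.0
```

move_arm([
  {"xyz": [0, 0, 25], "roll": 0, "grip": 0},
  {"xyz": [0, 0, 20], "roll": 0, "grip": 0},
  {"xyz": [0, 0, 10], "roll": 0, "grip": 0},
  {"xyz": [0, 0, 0], "roll": 0, "grip": 0},
  {"xyz": [0, 0, 0], "roll": 0, "grip": 0},
])

```text
time_s: 35.7
position: [0.4413, 0.2568, 0.1598]
tcp_rot: [[-0.796, -0.605, -0.001], [-0.605, 0.796, -0.0], [0.001, 0.0, -1.0]]
force: [0.1, 0.3, -2.6]
opening: 0.248
grasp_force: 30.0
```

```bash
python3 - <<'E'
from h import *
brief(); print(goto(.4395,.2573,.112))
p,d=bot.capture('wrist'); P,u,v=cloud('wrist',d)
near=np.hypot(P[:,0]-.4387,P[:,1]-.2575)<.055
q=P[near&(P[:,2]>.036)&(P[:,2]<.05)]; print(len(q),cv2.minAreaRect((q[:,:2]*1000).astype(np.float32)))
E
```

```text
t 35.7 p [0.4413 0.2568 0.1598] yang 127.2 tilt [-0.0007 -0.0003] F [ 0.1  0.3 -2.6] op 0.248 gf 30.0 q6 -109.6
[ 1.1  1.5 47.8]
4980 ((440.6931457519531, 256.6529541015625), (75.3594970703125, 75.10839080810547), 20.675901412963867)
```

move_arm([
  {"xyz": [0.9, 1, 20], "roll": 0, "grip": 0},
  {"xyz": [0, 0, 20], "roll": 0, "grip": 0},
  {"xyz": [0, 0, 8], "roll": 0, "grip": 0},
  {"xyz": [0, 0, 0], "roll": 0, "grip": 0},
  {"xyz": [0, 0, 0], "roll": 0, "grip": 0},
])

```text
time_s: 36.17
position: [0.4407, 0.2576, 0.1123]
tcp_rot: [[-0.796, -0.606, 0.001], [-0.606, 0.796, 0.0], [-0.001, -0.0, -1.0]]
force: [-0.7, -0.2, -3.2]
opening: 0.255
grasp_force: 30.0
```

move_arm([
  {"xyz": [0, 0, 8], "roll": 0, "grip": 0},
  {"xyz": [0, 0, 8], "roll": 0, "grip": 0},
  {"xyz": [0, 0, 0], "roll": 0, "grip": 0},
  {"xyz": [0, 0, 0], "roll": 0, "grip": 0},
])

```text
time_s: 36.5
position: [0.4397, 0.2576, 0.0954]
tcp_rot: [[-0.795, -0.606, -0.001], [-0.606, 0.795, -0.0], [0.001, 0.0, -1.0]]
force: [-0.1, -0.6, -2.6]
opening: 0.253
grasp_force: 30.0
```

move_arm([
  {"xyz": [0, 0, 8], "roll": 0, "grip": 0},
  {"xyz": [0, 0, 8], "roll": 0, "grip": 0},
  {"xyz": [0, 0, 7], "roll": 0, "grip": 0},
  {"xyz": [0, 0, 0], "roll": 0, "grip": 0},
])

```text
time_s: 36.83
position: [0.4389, 0.2573, 0.071]
tcp_rot: [[-0.796, -0.606, -0.003], [-0.606, 0.796, -0.001], [0.003, 0.001, -1.0]]
force: [-0.8, 0.1, -2.3]
opening: 0.254
grasp_force: 30.0
```

move_arm([
  {"xyz": [0, 0, 1.5], "roll": 0, "grip": 0},
  {"xyz": [0, 0, 1], "roll": 0, "grip": 0},
  {"xyz": [0, 0, 0], "roll": 0, "grip": 0},
])

```text
time_s: 37.08
position: [0.44, 0.2577, 0.0701]
tcp_rot: [[-0.795, -0.606, -0.0], [-0.606, 0.795, -0.0], [0.0, 0.0, -1.0]]
force: [0.7, 0.1, -1.9]
opening: 0.251
grasp_force: 30.0
```

move_arm([
  {"xyz": [0, 0, 0.7], "roll": 0, "grip": 0},
  {"xyz": [0, 0, 0], "roll": 0, "grip": 0},
])

```text
time_s: 37.25
position: [0.4401, 0.2578, 0.0696]
tcp_rot: [[-0.795, -0.606, 0.0], [-0.606, 0.795, 0.0], [-0.0, -0.0, -1.0]]
force: [0.5, 0.3, -2.6]
opening: 0.253
grasp_force: 30.0
```

move_arm([
  {"xyz": [0, 0, 0.6], "roll": 0, "grip": 0},
  {"xyz": [0, 0, 0], "roll": 0, "grip": 0},
])

```text
time_s: 37.42
position: [0.4401, 0.2577, 0.069]
tcp_rot: [[-0.795, -0.606, 0.0], [-0.606, 0.795, 0.0], [-0.0, -0.0, -1.0]]
force: [0.7, -0.1, -0.9]
opening: 0.249
grasp_force: 30.0
```

move_arm([
  {"xyz": [0, 0, 0.4], "roll": 0, "grip": 0},
  {"xyz": [0, 0, 0], "roll": 0, "grip": 0},
])

```text
time_s: 37.58
position: [0.44, 0.2577, 0.0685]
tcp_rot: [[-0.795, -0.606, 0.0], [-0.606, 0.795, 0.0], [-0.0, -0.0, -1.0]]
force: [-0.3, -0.4, -2.4]
opening: 0.249
grasp_force: 30.0
```

move_arm([
  {"xyz": [0, 0, 0.3], "roll": 0, "grip": 0},
  {"xyz": [0, 0, 0], "roll": 0, "grip": 0},
])

```text
time_s: 37.75
position: [0.44, 0.2577, 0.0684]
tcp_rot: [[-0.795, -0.606, 0.0], [-0.606, 0.795, 0.0], [-0.0, -0.0, -1.0]]
force: [-0.7, -1.0, 1.1]
opening: 0.253
grasp_force: 30.0
```

move_arm([
  {"xyz": [0, 0, -0.2], "roll": 0, "grip": 40},
  {"xyz": [0, 0, 0], "roll": 0, "grip": 60},
  {"xyz": [0, 0, 0], "roll": 0, "grip": 100},
  {"xyz": [0, 0, 0], "roll": 0, "grip": 100},
  {"xyz": [0, 0, 0], "roll": 0, "grip": 100},
])

```text
time_s: 38.17
position: [0.4401, 0.2577, 0.0684]
tcp_rot: [[-0.795, -0.606, 0.0], [-0.606, 0.795, 0.0], [-0.0, -0.0, -1.0]]
force: [-0.5, 0.7, 0.5]
opening: 0.544
grasp_force: 0.0
```

move_arm([
  {"xyz": [0, 0, 0], "roll": 0, "grip": 100},
  {"xyz": [0, 0, 0], "roll": 0, "grip": 100},
  {"xyz": [0, 0, 0], "roll": 0, "grip": 100},
  {"xyz": [0, 0, 0], "roll": 0, "grip": 100},
  {"xyz": [0, 0, 0], "roll": 0, "grip": 100},
])

```text
time_s: 38.58
position: [0.44, 0.2577, 0.0684]
tcp_rot: [[-0.795, -0.606, 0.0], [-0.606, 0.795, 0.0], [-0.0, 0.0, -1.0]]
force: [0.6, -0.2, 0.9]
opening: 0.924
grasp_force: 0.0
```

move_arm([
  {"xyz": [0, 0, 0], "roll": 0, "grip": 100},
  {"xyz": [0, 0, 0], "roll": 0, "grip": 100},
  {"xyz": [0, 0, 0], "roll": 0, "grip": 100},
])

```text
time_s: 38.83
position: [0.44, 0.2577, 0.0684]
tcp_rot: [[-0.795, -0.606, -0.0], [-0.606, 0.795, -0.0], [0.0, -0.0, -1.0]]
force: [1.1, 0.7, -0.0]
opening: 0.99
grasp_force: 0.0
```

move_arm([
  {"xyz": [0, 0, -15], "roll": 0, "grip": 100},
  {"xyz": [0, 0, -30], "roll": 0, "grip": 100},
  {"xyz": [0, 0, -35], "roll": 0, "grip": 100},
  {"xyz": [0, 0, -35], "roll": 0, "grip": 100},
  {"xyz": [0, 0, -35], "roll": 0, "grip": 100},
])

```text
time_s: 39.25
position: [0.4395, 0.2575, 0.2198]
tcp_rot: [[-0.796, -0.606, -0.001], [-0.606, 0.796, -0.0], [0.001, 0.0, -1.0]]
force: [0.4, 0.1, -0.5]
opening: 0.999
grasp_force: 0.0
```

move_arm([
  {"xyz": [0, 0, -30], "roll": 0, "grip": 100},
  {"xyz": [0, 0, 0], "roll": 0, "grip": 100},
  {"xyz": [0, 0, 0], "roll": 0, "grip": 100},
])

```text
time_s: 39.5
position: [0.441, 0.2581, 0.2503]
tcp_rot: [[-0.795, -0.606, 0.005], [-0.606, 0.795, 0.001], [-0.005, -0.002, -1.0]]
force: [0.1, 0.3, -0.7]
opening: 1.001
grasp_force: 0.0
```

```bash
python3 - <<'E'
from h import *
brief()
p,d=bot.capture('wrist'); cv2.imwrite('pics/w4.png',p[:,:,::-1])
P,u,v=cloud('wrist',d)
near=np.hypot(P[:,0]-.44,P[:,1]-.255)<.05
for lo,hi in ((.062,.072),(.115,.13)):
    q=P[near&(P[:,2]>lo)&(P[:,2]<hi)]
    print(lo,len(q),np.round(np.median(q,0),4),cv2.minAreaRect((q[:,:2]*1000).astype(np.float32)))
p,d=bot.capture('scene'); cv2.imwrite('pics/scene4.png',p[:,:,::-1])
E
```

```text
t 39.5 p [0.441  0.2581 0.2503] yang 127.3 tilt [0.0046 0.0015] F [ 0.1  0.3 -0.7] op 1.001 gf 0.0 q6 -109.5
0.062 854 [0.4355 0.2537 0.0632] ((437.7529602050781, 256.77825927734375), (43.618614196777344, 43.45055389404297), 37.20253372192383)
0.115 1221 [0.4377 0.2565 0.1171] ((438.3936462402344, 257.0453186035156), (40.06678771972656, 21.90985870361328), 37.33549499511719)
```

View pics/scene4.png

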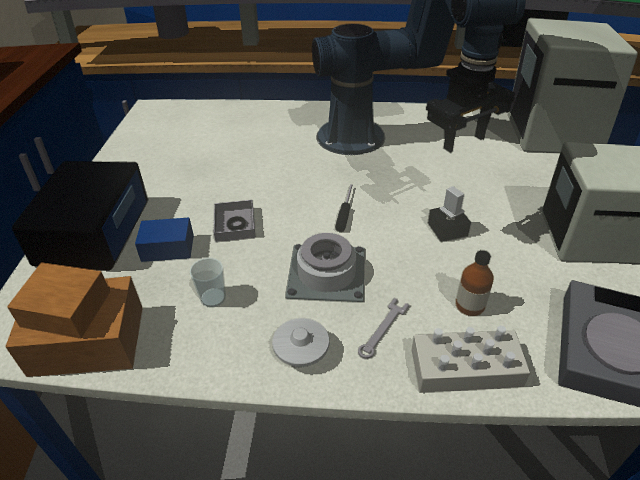

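The scene picture shows the drift upright in its stand at (452,212). The cup is low and level at (327,255), the bystanders look unmoved, and the gripper is clear.

```bash
python3 -c "
from h import *
print(bot.hand_in())"
```

```text
the job is handed in; nothing more can be done
None
```

I pressed the cup down level in steps of about 2 mm until it bottomed all round, then pushed it the last 3 mm to a solid stop at about 20 N. The drift is back upright in its stand, nothing else looks moved, and I handed the job in at about 40 s.

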